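# Flip the charging coaster against the key rack and slide it into its dock

### The arm

A 6-joint arm with a two-finger parallel gripper is mounted at the origin on the work surface. World frame = base frame: x ahead of the robot, y to its left, z up, the work surface at z = 0. Lengths are in m, angles in rad, forces in N, time in s.
With the tool pointing down it reaches from about 0.2 to 0.875 m from the base axis. Payload 3.4 kg.
Tool frame: the origin (TCP) lies midway between the tips of the shut fingers; the grasp point (between the pads) lies 19 mm behind it; z points along the fingers, y is the line along which they close (so a half turn about z gives the same grasp; the last joint's range is limited). The gripper opens to 94 mm and grips with 3 to 60 N. Pads are 16 mm wide; open, the fingers measure 119 mm over their backs; the gripper's body (75 mm by 177 mm) begins 78 mm behind the grasp point.
Start: joints at [-0.121, 0.276, 1.505, -0, 1.361, -0.121], TCP at [0.575, -0, 0.205] pointing down, gripper open.
Joint ranges: [-2.89, 2.89], [-0.75, 2.08], [0.22, 2.7], [-1.18, 4.32], [0.11, 2.71], [-2.7, 2.7]. Speed limits (rad/s): [2.57, 2.57, 3.14, 3.14, 3.14, 3.14].

### API

Orientations are given as a unit quaternion [w, x, y, z].
In Python, from bench import ctrl, optics gives the robot as it stands.
- The arm moves only by the tool play_rows, never from a script. Its argument "motion" is a list of rows, each a list of 2 entries, a list of its own where there are three numbers: the shift along the tool's x, y, z in units of 10 cm (1.0 is 10 cm), then the turn, a rotation vector about the tool's x, y, z in units of pi/2 rad (1.0 is pi/2 rad). A call has 1 to 8 rows; each row is the pose to reach, as a shift and turn from the pose commanded when the call began, along the tool's axes at that moment; what a row does not reach only later rows make up. A row lasts 1/8 s, in which the tool goes at most 62.5 mm and 10.7 degrees, less where a joint would pass 70% of its speed; a pose out of reach is approached as far as the arm can. A call with a number of a shift or a turn outside -1 to 1 is refused whole. A call with a gripper value outside its range is refused whole. "gripper" is the closure, from 0 (fully open) to 1 (shut), set as the call begins (left out, the last holds). The fingers move at their own pace and stop on an object; "force" is the grip in N (left out, the last holds). Time passes only in rows, so rows that repeat a pose let the fingers close. It gives the time, the measured TCP pose, the force, the opening and the grip force at its end, in the units of the state.
- ctrl.state(): the state, without advancing time (a new reading comes with each control period).
- optics.read_camera(name): name is "scene" or "side" or "wrist"; returns a dict with "color" (480x640x3 uint8, blue, green, red), "vertical_fov" (degrees; the focal length in pixels is half the picture's height over the tangent of half this angle, whatever the lens; pixels are square), "cx", "cy" (the principal point, pixels), "view" (4x4, takes a point from world to camera coordinates). Camera axes: x right, y up, looking along -z (the intrinsics and any distortion apply to the point x, -y, -z); pixel columns grow to the right and rows downward; lengths in m; the calibration is good to about 2 mm. A picture is of the moment at which its call begins. There is no depth.
- ctrl.finish_job(): hands the job in; it is judged then, once.
The state is a dict: "time": time; "joint_pos": joint angles; "joint_vel": joint speeds; "joint_torque": joint torques, N m; "eef_pos": TCP position; "eef_rot": TCP orientation; "force": force on the tool from outside, world axes, zero at the start; "moment": the same for the moment, N m; "opening": finger opening in m; "finger_force": force on a finger pad.
Only numpy, scipy, OpenCV 4.12 (cv2) and the standard library are available. Lean on these libraries where they do the work, as an engineer would, in place of code of your own. Each camera call takes 0.05 s, during which the arm holds its last target. There are 200 camera calls.

### The job

The glass charging coaster lies upside down on the beech key rack. Push it up the rack's sloping fence until it leans there, tip it over backwards so that it lies black glass up, then slide it into the charging dock from the open end, all the way to the stop. Let go of it and leave the fob, key, padlock and token box as they stand.

Things in the scene. Friction and masses are not known exactly. Their poses are not given: they have to be found in the camera images.
- coaster_mid (a point): centre of the loose coaster, a slab 100 x 66 x 12 mm, 0.14 to 0.28 kg, friction about 0.6. x along its 100 mm length, y along its 66 mm width, z out of its orange rubber side (up at the start); the other side is black glass. It starts on the rack's lane board, its length roughly along the rack's x
- rack: fixed beech rack; origin on the counter under the lane's edge at the groove; x leads from the fence along the lane, away from the robot, z up. Lane board x 0 to 165 mm, y -75 to 75, top 10 mm above the counter. From x = -14 to 0 an open groove down to the counter, which holds the foot of a coaster pushed up the fence. Slot blocks 60 x 46 mm, 45 high, at x = -30, y = 127 (fob) and -127 (key)
- fence_top (a point): middle of the fence's top edge, 40 mm above the counter, at x = -54 mm of the rack, same axes. The fence, a plank 150 mm wide and 12 thick, faces the lane and rises at 45 degrees from the groove to here. A leaning coaster's upper end stands out over it and can be pushed from behind, in an arc up and over (a level push can jam); past upright it falls back onto the lane, turned over
- dock: fixed dock; origin on the counter; x leads away from the robot, into the track, z up. Track floor is the counter. Beech side rails with aluminium lips from x = 75 to 175 mm, 70 mm apart inside; lips reach in 7 mm each side, 15.5 to 19.5 mm above the counter. Mouth faces the robot; guides 20 mm high funnel from 94 mm apart at x = 50 to 68.5 at the mouth. End stop face at x = 165 mm
- dock_home (a point): the point where the centre of a coaster lies when fully home against the stop, 6 mm above the counter, at x = 115 mm of the dock, same axes; its near end then stands 10 mm out of the lips
- key_rail (a point): middle of the fixed brass key rail over the dock's mouth, at x = 58 mm of the dock, 150 mm above the counter; the rail, 12 mm thick, runs along the dock's y between posts 140 mm to either side. An upright gripper has no room under it: lean the tool 25 to 45 degrees, its upper end towards the robot
- fob: loose blue plastic fob 34 x 9 mm, 73 mm tall, upright in the rack's slot, its top 83 mm above the counter; origin at the centre of its foot; to be left alone
- key: loose brass key, 73 mm tall, bow 26 mm across, upright in the rack's slot, its top 83 mm above the counter; origin at the centre of its foot; to be left alone
- padlock: loose chrome padlock standing on the counter, 26 x 56 mm and 122 mm tall with its shackle; origin at the centre of its foot; to be left alone
- tokenbox: clear polycarbonate box of tokens, 100 x 150 mm, 70 mm high; origin at the centre of its underside; to be left alone
Mind the look-alikes: they are no part of the job. Of the things that look like the part that bears coaster_mid, the middle-sized one is meant.

How it is judged:
By the outcome, as a careful person would: the job done as asked, in the order asked, and still so for the second after the job is handed in, with the robot touching nothing.
It also fails if it takes over 72 s, if anything falls off the work surface, if the arm or the gripper's body presses on something with over 40 N, if the wrist force passes 120 N, or if a joint passes its speed limit or range.

## Working session

There is one attempt and no reset: what is moved stays moved. The work goes in short steps, Python scripts to look and compute and a tool call to move; the robot and the scene stay as the last step left them, time stands still between calls to the robot, and variables do not carry over. Pictures are saved under pics/ and viewed, at most 12 in all, crops included, and the job is handed in when it is done.

Besides the shell and the picture viewer there is one more tool, called after "Call:" by a JSON object that holds its "op" and its "data", one argument or row to a line. play_rows: Moves the arm, as the interface text tells. Shifts and turns lie within -1 to 1; 1 stands for 10 cm of shift or pi/2 rad of turn. Its arguments: {"type":"object","properties":{"motion":{"type":"array","items":{"type":"array"}},"gripper":{"type":"number"},"force":{"type":"number"}},"required":["motion"]}

```bash
mkdir -p pics; ls
python3 - <<'E'
from bench import ctrl, optics
import cv2,numpy as np
for n in("scene","side","wrist"):
    c=optics.read_camera(n); cv2.imwrite(f"pics/{n}0.png",c["color"])
    print(n,[k for k in c],c["vertical_fov"],c["cx"],c["cy"]); print(np.round(c["view"],4).tolist(), [c[k] for k in c if k not in("color","view","vertical_fov","cx","cy")])
E
```

```text
pics
scene ['color', 'vertical_fov', 'cx', 'cy', 'view'] 45.280333130300534 311.44993550267685 235.5169399108184
[[-0.8078, 0.5891, 0.0199, 0.5227], [-0.358, -0.5173, 0.7773, 0.0819], [0.4682, 0.6208, 0.6288, -1.5861], [0.0, 0.0, 0.0, 1.0]] []
side ['color', 'vertical_fov', 'cx', 'cy', 'view'] 53.35752847314851 314.24897044130614 236.88720322450547
[[0.8086, -0.5883, 0.0021, -0.5434], [0.3267, 0.452, 0.83, -0.2599], [-0.4893, -0.6705, 0.5577, -0.7679], [0.0, 0.0, 0.0, 1.0]] []
wrist ['color', 'vertical_fov', 'cx', 'cy', 'view'] 70.69912069361396 319.7775820768793 236.508939194147
[[1.0, 0.0002, -0.0022, -0.5743], [-0.0007, 0.9728, -0.2315, 0.0241], [0.0021, 0.2315, 0.9728, -0.3903], [0.0, 0.0, 0.0, 1.0]] []
```

View pics/scene0.png

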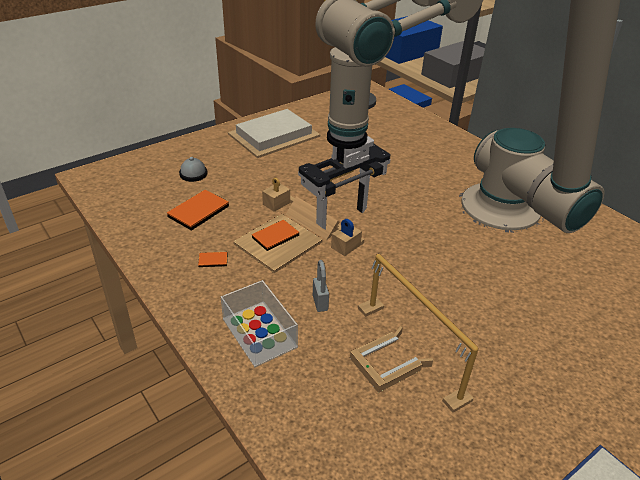

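View pics/side0.png

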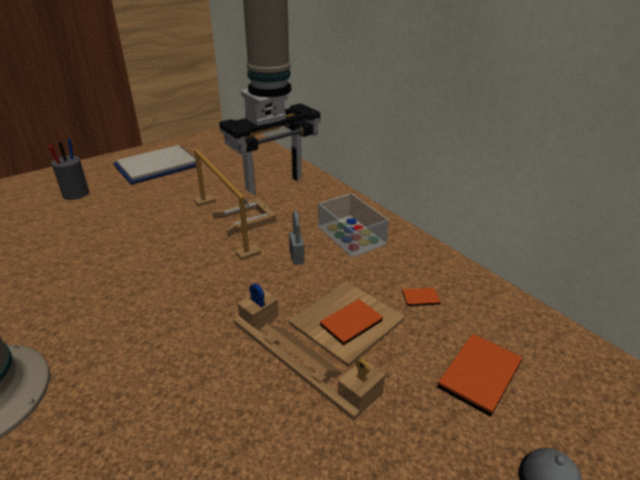

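```bash
cat > h.py <<'E'
import numpy as np, cv2
from bench import ctrl, optics
from scipy.spatial.transform import Rotation as R
class Cam:
    def __init__(s,n):
        c=optics.read_camera(n); s.img=c["color"]; s.V=np.array(c["view"])
        f=240/np.tan(np.radians(c["vertical_fov"])/2); s.K=(f,c["cx"],c["cy"])
    def ray(s,u,v):
        f,cx,cy=s.K; d=s.V[:3,:3].T@np.array([(u-cx)/f,-(v-cy)/f,-1]); return -s.V[:3,:3].T@s.V[:3,3],d
    def at(s,u,v,z):
        o,d=s.ray(u,v); return o+d*(z-o[2])/d[2]
    def pix(s,p):
        f,cx,cy=s.K; q=s.V[:3,:3]@p+s.V[:3,3]; return np.array([cx-f*q[0]/q[2],cy+f*q[1]/q[2]])
def orange(img):
    h=cv2.cvtColor(img,cv2.COLOR_BGR2HSV); m=cv2.inRange(h,(2,190,120),(14,255,255)); return cv2.morphologyEx(m,cv2.MORPH_OPEN,np.ones((3,3)))
def blobs(m,a=100):
    cs,_=cv2.findContours(m,cv2.RETR_EXTERNAL,cv2.CHAIN_APPROX_NONE)
    return [c for c in cs if cv2.contourArea(c)>a]
def quad(c):
    for e in np.linspace(1,15,60):
        p=cv2.approxPolyDP(c,e,True)
        if len(p)<=4: return p[:,0]
def crop(img,x0,x1,y0,y1,k): return cv2.resize(img[y0:y1,x0:x1],None,fx=k,fy=k,interpolation=cv2.INTER_CUBIC)
def tool():
    s=ctrl.state(); q=s["eef_rot"]; return np.array(s["eef_pos"]),R.from_quat([q[1],q[2],q[3],q[0]])
E
python3 - <<'E'
from h import *
C=np.zeros((600,800,3),np.uint8)
s=Cam("scene");d=Cam("side")
def put(im,x,y): C[y:y+im.shape[0],x:x+im.shape[1]]=im[:600-y,:800-x]
put(crop(s.img,230,363,180,275,3),0,0); put(crop(s.img,345,485,310,410,2.8),400,0)
put(crop(d.img,230,410,275,415,2.2),0,290); put(crop(d.img,190,285,150,260,2.8),400,290)
cv2.imwrite("pics/c1.png",C)
for n,c,z in(("s",s,.022),("d",d,.022)):
    for b in blobs(orange(c.img)):
        q=quad(b); print(n,q.tolist(),np.round([c.at(*p,z)[:2] for p in q],3).tolist())
E
```

```text
s [[226, 252], [200, 253], [199, 264], [226, 263]] [[0.728, -0.237], [0.781, -0.269], [0.801, -0.235], [0.748, -0.202]]
s [[296, 230], [282, 220], [254, 236], [269, 246]] [[0.542, -0.211], [0.548, -0.265], [0.641, -0.25], [0.632, -0.197]]
s [[225, 200], [204, 190], [169, 213], [191, 225]] [[0.625, -0.425], [0.649, -0.499], [0.773, -0.456], [0.749, -0.379]]
d [[471, 335], [440, 382], [492, 409], [520, 356]] [[0.738, -0.388], [0.613, -0.426], [0.638, -0.507], [0.766, -0.469]]
d [[379, 315], [357, 300], [322, 322], [346, 339]] [[0.639, -0.253], [0.633, -0.196], [0.541, -0.205], [0.55, -0.264]]
d [[433, 288], [404, 290], [408, 302], [438, 301]] [[0.781, -0.258], [0.729, -0.228], [0.71, -0.259], [0.759, -0.291]]
```

View pics/c1.png

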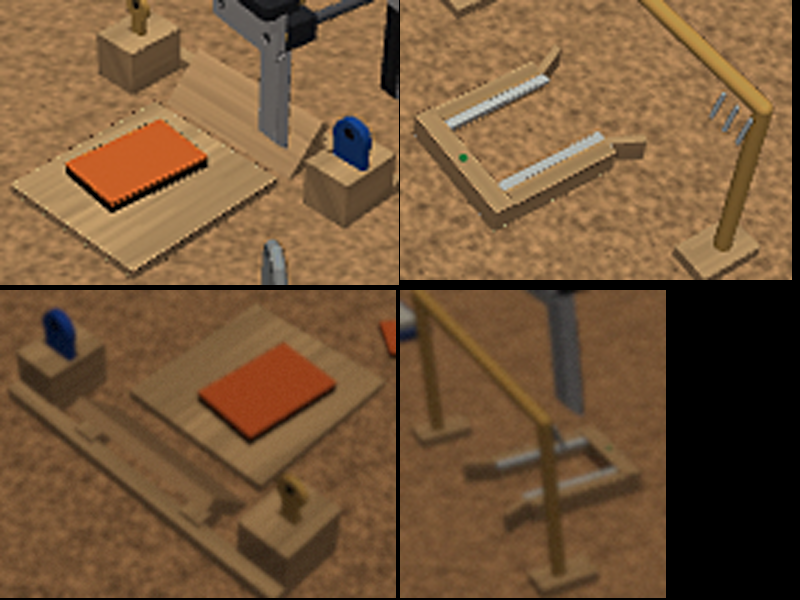

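View pics/wrist0.png

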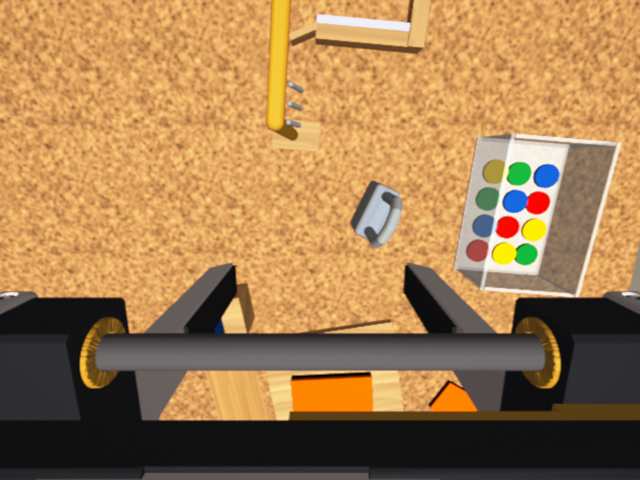

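Run:
```python
from h import *
s=Cam("scene");d=Cam("side");w=Cam("wrist")
P=lambda c,L,z:print(np.round([c.at(u,v,z)[:2] for u,v in L],4).tolist())
P(s,[(234,242),(274.7,270.7),(321.7,240.7),(281.7,214.3)],.01)
P(d,[(290,320.5),(349,282),(404,318),(348,364.5)],.01)
f=lambda L:[((u-400)/2.8+345,v/2.8+310) for u,v in L]
P(s,f([(550,82),(452,126),(598,133),(500,183)]),.0195)
P(w,[(318,20),(410,27),(316,40),(408,47)],.0195)
P(w,[(318,20),(318,28),(410,34)],.0195)
# rail ends: scene left post base, etc
print(s.at(370,308,0)[:2],s.at(458,403,0)[:2],s.at(320,309,0)[:2])
for p in [(0.65,0.1,.15)]: print(s.pix(np.array(p)))
```

```text
[[0.6872, -0.2713], [0.6622, -0.1257], [0.5053, -0.1514], [0.5263, -0.2993]]
[[0.5019, -0.1559], [0.6652, -0.1329], [0.6814, -0.2776], [0.5228, -0.303]]
[[0.5736, 0.2019], [0.6588, 0.1917], [0.5779, 0.2564], [0.6639, 0.2489]]
[[0.5732, 0.1942], [0.6621, 0.1882], [0.5712, 0.1769], [0.6612, 0.1707]]
[[0.5732, 0.1942], [0.5732, 0.1873], [0.6625, 0.1821]]
[0.55044514 0.08752606] [0.57534927 0.37123319] [0.64300942 0.02640482]
[341.89740752 279.48214999]
```

The orange slabs seen in the scene view are the large one at (198,208), the medium one on the rack board at (275,234), and the small one at (213,259). The close crop confirms the medium one, lying orange side up on the rack, so that's the coaster to move. The dock is at scene (390,360) with its mouth toward the rail, and the padlock is at (320,290).

```bash
cat >> h.py <<'E'
O=np.array([.514,-.2274,0]); YAW=np.radians(8.5)
def rk(x,y,z,O=O,YAW=YAW): return O+R.from_euler('z',YAW).apply([x,y,z])
def ori(yaw,tilt):
    # tool x ~ +world x rotated by yaw, y = -, z down; tilt: upper end toward the robot
    B=np.array([[XS,0,0],[0,-XS,0],[0,0,-1.]]); return R.from_euler('z',yaw)*R.from_euler('y',-tilt)*R.from_matrix(B)
XS=-1
def go(p,r):
    a,q=tool(); print("shift",np.round(q.inv().apply(np.array(p)-a)/.1,3).tolist(),"turn",np.round((q.inv()*r).as_rotvec()/(np.pi/2),4).tolist())
E
python3 - <<'E'
import h; from h import *
p,q=tool(); print(p,q.as_matrix().round(3).tolist())
for h.XS in(1,-1):
    print(h.XS); go(rk(.143,-.014,.12),ori(YAW,0))
    print((ori(0,.5).apply([0,0,1])))
E
```

```text
[ 5.74973865e-01 -1.36079103e-05  2.05378205e-01] [[-0.0, 1.0, -0.0], [1.0, 0.0, -0.0], [-0.0, -0.0, -1.0]]
1
shift [-2.201, 0.825, 0.854] turn [-0.0001, 0.0001, 0.9056]
[ 0.47942554  0.         -0.87758256]
-1
shift [-2.201, 0.825, 0.854] turn [-0.0001, -0.0001, -1.0944]
[ 0.47942554  0.         -0.87758256]
```

Call:
{"op": "play_rows", "data": {
  "motion": [
    [[-0.6,0.2,0],[0,0,-0.11]],
    [[-1,0.4,0],[0,0,-0.22]],
    [[-1,0.6,0],[0,0,-0.33]],
    [[-1,0.8,0],[0,0,-0.44]],
    [[-1,0.82,0],[0,0,-0.55]],
    [[-1,0.82,0],[0,0,-0.66]],
    [[-1,0.82,0.2],[0,0,-0.77]],
    [[-1,0.82,0.4],[0,0,-0.88]]
  ],
  "gripper": 0.57
}}

```text
time: 1.4
eef_pos: [0.6572, -0.1, 0.1652]
eef_rot: [0.0, 0.091, 0.996, -0.0]
force: [-0.5, -0.0, 0.3]
opening: 0.0405
finger_force: 0.0
```

Run:
```python
from h import *
go(rk(.143,-.014,.12),ori(YAW,0)); print(ctrl.state()["joint_pos"],ctrl.state()["opening"])
```

```text
shift [-0.221, -1.18, 0.452] turn [-0.0001, 0.0005, -0.2108]
[-2.55683008e-01  4.32490647e-01  1.36370947e+00  5.83609905e-05
  1.34463276e+00 -1.64364901e+00] 0.04045473633549015
```

Call:
{"op": "play_rows", "data": {
  "motion": [
    [[-0.1,-0.5,0],[0,0,-0.11]],
    [[-0.2,-1,0],[0,0,-0.21]],
    [[-0.22,-1,0.2],[0,0,-0.21]],
    [[-0.22,-1,0.45],[0,0,-0.21]],
    [[-0.22,-1,0.45],[0,0,-0.21]]
  ]
}}

```text
time: 2.02
eef_pos: [0.6583, -0.202, 0.1182]
eef_rot: [-0.002, -0.07, 0.998, 0.001]
force: [-0.2, -0.2, -0.1]
opening: 0.0401
finger_force: 0.0
```

Run:
```python
from h import *
go(rk(.143,-.014,.014),ori(YAW,0)); print(ctrl.state()["joint_pos"],ctrl.state()["opening"])
w=Cam("wrist"); cv2.imwrite("pics/w1.png",w.img)
for b in blobs(orange(w.img),500):
    q=quad(b); print(q.tolist(),np.round([w.at(*p,.022)[:2] for p in q],4).tolist())
```

```text
shift [0.03, -0.181, 1.042] turn [0.0016, -0.0027, -0.0047]
[-3.98650943e-01  5.00146165e-01  1.36726542e+00  5.27902116e-05
  1.27907719e+00 -2.11045699e+00] 0.040103291740551106
```

View pics/w1.png

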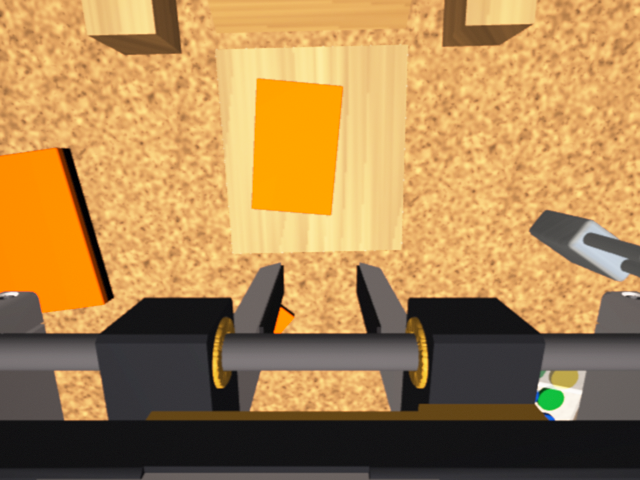

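Close view: coaster corners are about (258,79), (343,86), (331,214), (252,208), and the lane board corners are (217,49), (408,45), (401,249), (233,253).

Run:
```python
from h import *
w=Cam("wrist")
Q=np.array([w.at(*p,.022)[:2] for p in [(258,79),(343,86),(331,214),(252,208)]]);B=np.array([w.at(*p,.010)[:2] for p in [(217,49),(408,45),(401,249),(233,253)]])
F=np.array([w.at(*p,.045)[:2] for p in [(82,0),(466,26)]])
for A in(Q,B):
    print(A.round(4).tolist(),A.mean(0).round(4)); d=A[2]+A[3]-A[0]-A[1]; e=A[1]+A[2]-A[0]-A[3]; print("yaw x",np.degrees(np.arctan2(d[1],d[0])),"yaw y-90",np.degrees(np.arctan2(-e[0],e[1])),np.linalg.norm(d)/2,np.linalg.norm(e)/2)
print("origin",(B[0]+B[1])/2)
```

```text
[[0.5437, -0.2657], [0.5395, -0.2012], [0.6383, -0.1956], [0.6425, -0.2608]] [ 0.591  -0.2308]
yaw x 3.041760471033889 yaw y-90 3.7266102500110017 0.09896242992621396 0.06505835514900102
[[0.5246, -0.3017], [0.5008, -0.1555], [0.6625, -0.1288], [0.6871, -0.2758]] [ 0.5938 -0.2154]
yaw x 9.211871194776183 yaw y-90 9.36038668107527 0.16424989350826139 0.14861921668145456
origin [ 0.51268627 -0.22858295]
```

```bash
sed -i 's/^O=.*/O=np.array([.5127,-.2286,0]); YAW=np.radians(9.2)/' h.py
python3 - <<'E'
from h import *
go(rk(.147,-.017,.013),ori(YAW,0))
E
```

```text
shift [0.025, -0.193, 1.079] turn [-0.0001, 0.0002, -0.0121]
```

Call:
{"op": "play_rows", "data": {
  "motion": [
    [[0.025,-0.19,0.4],[0,0,-0.012]],
    [[0.025,-0.19,0.8],[0,0,-0.012]],
    [[0.025,-0.19,0.95],[0,0,-0.012]],
    [[0.025,-0.19,0.95],[0,0,-0.012]]
  ]
}}

```text
time: 2.62
eef_pos: [0.6603, -0.2212, 0.0256]
eef_rot: [-0.0, -0.08, 0.997, 0.0]
force: [-0.1, 0.7, 0.6]
opening: 0.0403
finger_force: 0.0
```

Run:
```python
from h import *
go(rk(.147,-.017,.013),ori(YAW,0)); print("end"); go(rk(.047,-.017,.013),ori(YAW,0))
```

```text
shift [-0.001, -0.007, 0.126] turn [0.0001, -0.0001, 0.0]
end
shift [0.999, -0.007, 0.127] turn [0.0001, -0.0001, 0.0]
```

Call:
{"op": "play_rows", "data": {
  "motion": [
    [[0,0,0.12],[0,0,0]],
    [[0.12,0,0.12],[0,0,0]],
    [[0.26,0,0.12],[0,0,0]],
    [[0.4,0,0.12],[0,0,0]],
    [[0.55,0,0.12],[0,0,0]],
    [[0.7,0,0.12],[0,0,0]],
    [[0.85,0,0.12],[0,0,0]],
    [[1,0,0.12],[0,0,0]]
  ]
}}

```text
time: 3.62
eef_pos: [0.56, -0.2376, 0.0134]
eef_rot: [-0.0, -0.08, 0.997, 0.0]
force: [1.8, 0.1, 0.1]
opening: 0.0403
finger_force: 0.7
```

Call:
{"op": "play_rows", "data": {
  "motion": [
    [[0.07,0,0],[0,0,0]],
    [[0.14,0,0],[0,0,0]],
    [[0.21,0,0],[0,0,0]],
    [[0.27,0,0],[0,0,0]],
    [[0.32,0,0],[0,0,0]],
    [[0.36,0,0],[0,0,0]],
    [[0.38,0,0],[0,0,0]],
    [[0.38,0,0],[0,0,0]]
  ]
}}

```text
time: 4.62
eef_pos: [0.5237, -0.2436, 0.0135]
eef_rot: [-0.0, -0.08, 0.997, 0.0]
force: [0.7, -0.8, -0.5]
opening: 0.0405
finger_force: 0.2
```

Run:
```python
from h import *
C=np.zeros((600,800,3),np.uint8)
def put(im,x,y): C[y:y+im.shape[0],x:x+im.shape[1]]=im[:600-y,:800-x]
s,d,w=Cam("scene"),Cam("side"),Cam("wrist")
put(crop(s.img,230,363,170,275,3),0,0);put(crop(d.img,230,410,275,415,2.2),400,0);put(crop(w.img,100,540,0,280,.9),0,320)
cv2.imwrite("pics/c2.png",C); p,q=tool();print(R.from_euler('z',-YAW).apply(p-O))
```

```text
[ 0.00836526 -0.01643059  0.01345064]
```

View pics/c2.png

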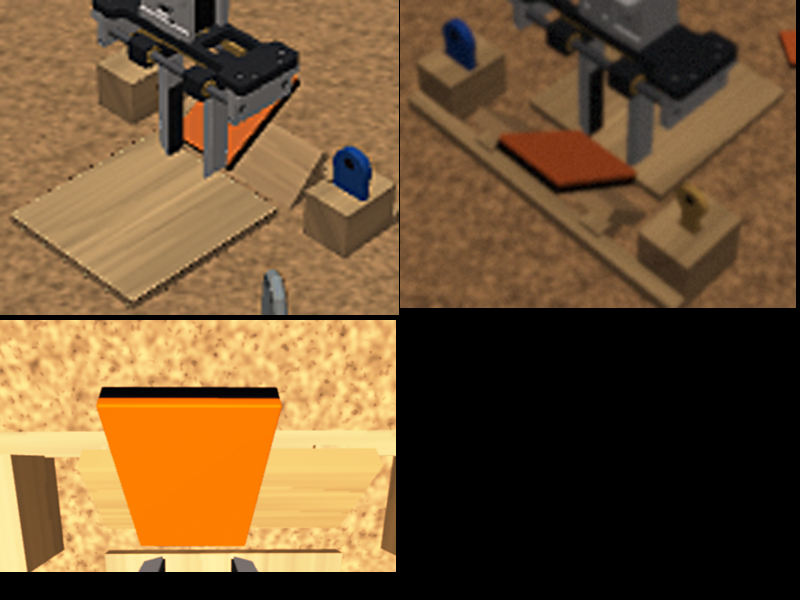

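Run:
```python
from h import *
w=Cam("wrist")
for n,f,a in(("45 flush",(-.014,0),45),("mid",(-.008,0),np.degrees(np.arctan2(40,46))),):
    a=np.radians(a); u=np.array([-np.cos(a),np.sin(a)]); nn=np.array([np.sin(a),np.cos(a)]); f=np.array(f)
    print(n,[[w.pix(rk(*(P[0],y,P[1]))).round(1).tolist() for y in(-.05,.0165)] for P in(f+.1*u,f+.1*u+.012*nn,f+.012*nn)])
```

```text
45 flush [[[218.8, 74.2], [418.6, 74.3]], [[212.8, 97.2], [424.5, 97.2]], [[260.3, 251.8], [377.8, 251.8]]]
mid [[[223.3, 81.6], [414.2, 81.6]], [[217.2, 101.6], [420.2, 101.6]], [[260.5, 261.3], [377.6, 261.2]]]
```

```bash
cat >> h.py <<'E'
YC=-.019
def arc(phi,gap=0.,down=.025,back=0.):
    a=np.radians(phi); u=np.array([-np.cos(a),np.sin(a)]); f=np.array([-.014,0])
    t=np.radians(np.clip(90-phi,0,30)); z=np.array([np.sin(t),-np.cos(t)]); b=np.array([-np.cos(t),-np.sin(t)])
    if phi<=90: P=f+.1*u+b*(.008+gap)+z*(down-back)
    else: P=f+(.1-down)*u+b*(.008+gap)-z*back
    return rk(P[0],YC,P[1]),ori(YAW,t)
E
python3 - <<'E'
from h import *
p,q=tool(); go(p+[0,0,.135],q); 
up=p+[0,0,.135]; 
P,r=arc(43,gap=.004,back=.08); print(P); print("shift",(q.inv().apply(P-up)/.1).round(3),(q.inv()*r).as_rotvec()/(np.pi/2))
E
```

```text
shift [0.001, 0.0, -1.35] turn [0.0, 0.0, 0.0]
[ 0.39231839 -0.26734516  0.10983123]
shift [ 1.334 -0.026  0.387] [ 8.81284414e-05 -3.33698630e-01 -9.66322762e-05]
```

Call:
{"op": "play_rows", "data": {
  "motion": [
    [[0,0,-0.5],[0,0,0]],
    [[0,0,-1],[0,0,0]],
    [[0,0,-1],[0,0,0]]
  ]
}}

```text
time: 5.2
eef_pos: [0.5265, -0.2452, 0.1177]
eef_rot: [0.004, -0.08, 0.997, -0.003]
force: [0.3, -0.5, -0.7]
opening: 0.0404
finger_force: 0.0
```

Call:
{"op": "play_rows", "data": {
  "motion": [
    [[0.4,0,-0.1],[0,-0.05,0]],
    [[0.8,0,-0.1],[0,-0.16,0]],
    [[1,0,-0.1],[0,-0.26,0]],
    [[1,-0.02,-0.1],[0,-0.333,0]],
    [[1,-0.02,-0.1],[0,-0.333,0]]
  ]
}}

```text
time: 5.82
eef_pos: [0.4701, -0.218, 0.156]
eef_rot: [0.207, -0.043, 0.977, -0.004]
force: [0.2, -0.8, -1.1]
opening: 0.0404
finger_force: 0.0
```

Run:
```python
from h import *
print(ctrl.state()["joint_pos"])
go(*arc(43,gap=.004,back=.08));go(*arc(43,gap=.004))
```

```text
[-0.80037643  0.05435279  2.01021062  0.41546278  0.82883981 -2.70369928]
shift [0.937, -0.416, 0.102] turn [-0.0373, -0.0687, -0.037]
shift [0.853, -0.366, 0.896] turn [-0.0373, -0.0687, -0.037]
```

Run:
```python
import h; from h import *
p,q=tool(); P=np.array([.46,-.235,.235]); r=ori(YAW,0)*R.from_euler('z',30,degrees=True); go(P,r)
```

```text
shift [-0.213, -0.181, -0.765] turn [0.043, 0.2645, 0.2827]
```

Call:
{"op": "play_rows", "data": {
  "motion": [
    [[-0.1,-0.1,-0.3],[0.01,0.06,0.1]],
    [[-0.2,-0.18,-0.76],[0.02,0.12,0.2]],
    [[-0.21,-0.18,-0.76],[0.03,0.2,0.25]],
    [[-0.21,-0.18,-0.76],[0.043,0.264,0.283]],
    [[-0.21,-0.18,-0.76],[0.043,0.264,0.283]]
  ]
}}

```text
time: 6.45
eef_pos: [0.4632, -0.2363, 0.2335]
eef_rot: [-0.0, 0.179, 0.984, -0.0]
force: [0.2, 0.6, -0.3]
opening: 0.0405
finger_force: 0.0
```

```bash
sed -i 's/^XS=-1/XS=1/' h.py
python3 - <<'E'
from h import *
print(ctrl.state()["joint_pos"]); go([.42,-.235,.22],ori(YAW,0));
E
```

```text
[-6.05377570e-01  1.77413038e-01  1.56843229e+00 -2.76773512e-04
  1.39565476e+00 -1.81649840e+00]
shift [0.409, -0.14, 0.135] turn [-0.0, 0.0002, 1.6688]
```

Call:
{"op": "play_rows", "data": {
  "motion": [
    [[0,0,0],[0,0,0.117]],
    [[0,0,0],[0,0,0.234]],
    [[0,0,0],[0,0,0.351]],
    [[0,0,0],[0,0,0.468]],
    [[0,0,0],[0,0,0.585]],
    [[0,0,0],[0,0,0.702]],
    [[0,0,0],[0,0,0.819]],
    [[0,0,0],[0,0,0.936]]
  ]
}}

```text
time: 7.45
eef_pos: [0.46, -0.2359, 0.2342]
eef_rot: [0.0, 0.795, 0.606, 0.0]
force: [0.3, 0.6, 0.4]
opening: 0.0406
finger_force: 0.0
```

Run:
```python
from h import *
print(ctrl.state()["joint_pos"]); P,r=arc(43,gap=.004,back=.1); print(P); go(P,r); go(P+[0,0,.05],ori(YAW,0))
```

```text
[-6.08835181e-01  1.71795593e-01  1.57375148e+00  5.16987713e-04
  1.39498835e+00 -3.40998477e-01]
[ 0.38244703 -0.26894397  0.12715174]
shift [-0.524, -0.662, 1.07] turn [-0.1896, 0.2955, 0.7099]
shift [-0.524, -0.661, 0.57] turn [0.0006, -0.0005, 0.7272]
```

Call:
{"op": "play_rows", "data": {
  "motion": [
    [[-0.1,-0.15,0],[0,0,0.11]],
    [[-0.2,-0.3,0.1],[0,0,0.22]],
    [[-0.3,-0.4,0.2],[0,0,0.33]],
    [[-0.4,-0.5,0.3],[0,0,0.44]],
    [[-0.5,-0.6,0.4],[0,0,0.55]],
    [[-0.52,-0.66,0.5],[0,0,0.66]],
    [[-0.52,-0.66,0.57],[0,0,0.727]],
    [[-0.52,-0.66,0.57],[0,0,0.727]]
  ]
}}

```text
time: 8.45
eef_pos: [0.3827, -0.2685, 0.1769]
eef_rot: [-0.0, 0.996, 0.084, 0.0]
force: [-0.0, -0.2, 0.5]
opening: 0.0407
finger_force: 0.0
```

Run:
```python
from h import *
print(ctrl.state()["joint_pos"]); go(*arc(43,gap=.005,back=.1))
```

```text
[-7.61548298e-01  1.32974367e-01  1.76807774e+00  8.94298571e-04
  1.24050206e+00  6.41388526e-01]
shift [-0.012, 0.004, 0.503] turn [-0.0015, 0.3329, 0.0043]
```

Call:
{"op": "play_rows", "data": {
  "motion": [
    [[0,0,0.1],[0,0.1,0]],
    [[0,0,0.3],[0,0.2,0]],
    [[-0.01,0,0.5],[0,0.3,0.004]],
    [[-0.01,0,0.5],[0,0.333,0.004]],
    [[-0.01,0,0.5],[0,0.333,0.004]]
  ]
}}

```text
time: 9.07
eef_pos: [0.3817, -0.2693, 0.1272]
eef_rot: [-0.021, 0.963, 0.076, 0.258]
force: [-0.4, -1.3, 0.3]
opening: 0.0405
finger_force: 0.0
```

Run:
```python
from h import *
print(ctrl.state()["joint_pos"]); go(*arc(43,gap=.005,back=.1));go(*arc(43,gap=.005))
```

```text
[-1.20633255  0.07329855  2.13653803  0.65755907  0.93016579 -0.1947142 ]
shift [-0.004, -0.002, 0.004] turn [-0.0, -0.0003, -0.0021]
shift [-0.004, -0.002, 1.004] turn [-0.0, -0.0003, -0.0021]
```

Call:
{"op": "play_rows", "data": {
  "motion": [
    [[0,0,0.25],[0,0,0]],
    [[0,0,0.5],[0,0,0]],
    [[0,0,0.75],[0,0,0]],
    [[0,0,0.95],[0,0,0]],
    [[0,0,1],[0,0,0]],
    [[0,0,1],[0,0,0]]
  ]
}}

```text
time: 9.82
eef_pos: [0.4334, -0.2613, 0.0419]
eef_rot: [-0.021, 0.963, 0.078, 0.259]
force: [0.1, -0.2, -0.4]
opening: 0.0404
finger_force: 0.0
```

Run:
```python
from h import *
print(ctrl.state()["joint_pos"])
for f in(48,54,60,66,72,78,84,90,96,102,108,114): print(f,end=' ');go(*arc(f))
s=Cam("side");cv2.imwrite("pics/c3.png",crop(s.img,200,420,230,400,3.5))
```

```text
[-1.06779606  0.25199936  2.21684991  0.85877983  0.67358079 -0.34660713]
48 shift [0.105, -0.006, -0.018] turn [-0.0, -0.001, 0.0009]
54 shift [0.208, -0.006, -0.034] turn [-0.0, -0.001, 0.0009]
60 shift [0.313, -0.006, -0.039] turn [-0.0, -0.001, 0.0009]
66 shift [0.392, -0.006, -0.043] turn [0.0, -0.0676, 0.0009]
72 shift [0.471, -0.005, -0.039] turn [0.0001, -0.1343, 0.0009]
78 shift [0.548, -0.005, -0.027] turn [0.0001, -0.201, 0.0009]
84 shift [0.625, -0.005, -0.006] turn [0.0002, -0.2676, 0.0009]
90 shift [0.698, -0.005, 0.022] turn [0.0002, -0.3343, 0.0009]
96 shift [0.764, -0.005, 0.065] turn [0.0002, -0.3343, 0.0009]
102 shift [0.825, -0.005, 0.114] turn [0.0002, -0.3343, 0.0009]
108 shift [0.881, -0.005, 0.17] turn [0.0002, -0.3343, 0.0009]
114 shift [0.93, -0.005, 0.231] turn [0.0002, -0.3343, 0.0009]
```

View pics/c3.png

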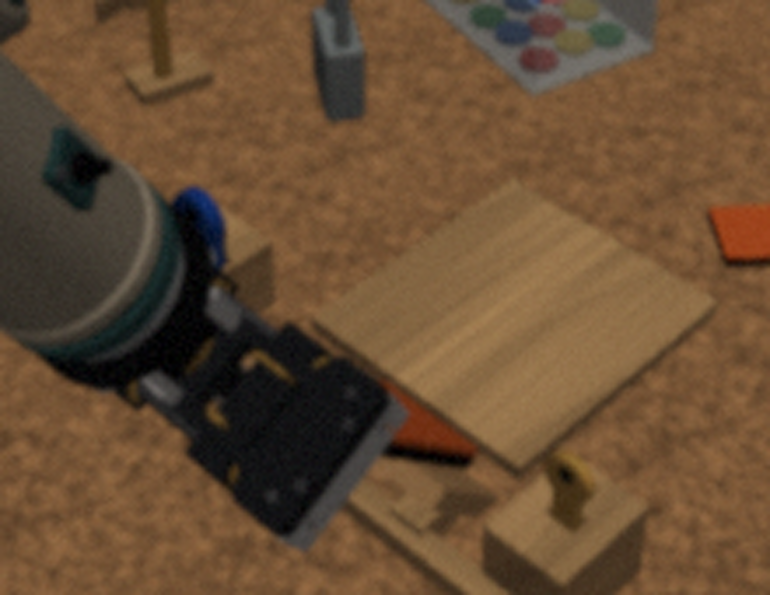

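The coaster is still leaning on the fence with the fingers behind it, at about (430,430) in the crop. Next I'll tip it along the arc.

Call:
{"op": "play_rows", "data": {
  "motion": [
    [[0.05,0,-0.01],[0,0,0]],
    [[0.105,0,-0.018],[0,0,0]],
    [[0.155,0,-0.027],[0,0,0]],
    [[0.208,0,-0.034],[0,0,0]],
    [[0.26,0,-0.037],[0,0,0]],
    [[0.313,0,-0.039],[0,0,0]],
    [[0.392,0,-0.043],[0,-0.067,0]],
    [[0.471,0,-0.039],[0,-0.134,0]]
  ]
}}

```text
time: 10.88
eef_pos: [0.4703, -0.2552, 0.0684]
eef_rot: [-0.013, 0.985, 0.078, 0.155]
force: [0.0, 1.1, -0.4]
opening: 0.0402
finger_force: 0.0
```

Run:
```python
from h import *
print(ctrl.state()["joint_pos"])
for f in(72,78,84,90,96,102,108,114): print(f,end=' ');go(*arc(f))
```

```text
[-0.81772117  0.23789854  2.00277959  0.37821891  0.75944185  0.33819243]
72 shift [0.014, -0.005, -0.0] turn [0.0, 0.0017, -0.002]
78 shift [0.092, -0.005, -0.005] turn [-0.0001, -0.065, -0.002]
84 shift [0.171, -0.005, -0.001] turn [-0.0002, -0.1317, -0.002]
90 shift [0.249, -0.005, 0.011] turn [-0.0003, -0.1983, -0.002]
96 shift [0.323, -0.006, 0.039] turn [-0.0003, -0.1983, -0.002]
102 shift [0.393, -0.006, 0.074] turn [-0.0003, -0.1983, -0.002]
108 shift [0.459, -0.006, 0.117] turn [-0.0003, -0.1983, -0.002]
114 shift [0.52, -0.006, 0.166] turn [-0.0003, -0.1983, -0.002]
```

Call:
{"op": "play_rows", "data": {
  "motion": [
    [[0.06,0,-0.003],[0,-0.03,0]],
    [[0.12,0,-0.003],[0,-0.09,0]],
    [[0.18,0,0],[0,-0.14,0]],
    [[0.25,0,0.01],[0,-0.198,0]],
    [[0.32,0,0.03],[0,-0.198,0]],
    [[0.38,0,0.06],[0,-0.198,0]],
    [[0.43,0,0.09],[0,-0.198,0]],
    [[0.48,0,0.12],[0,-0.198,0]]
  ]
}}

```text
time: 11.88
eef_pos: [0.5192, -0.2473, 0.0718]
eef_rot: [-0.001, 0.997, 0.079, 0.002]
force: [-0.3, -1.2, 0.7]
opening: 0.0404
finger_force: 0.0
```

Run:
```python
from h import *
C=np.zeros((300,800,3),np.uint8)
s,d,w=Cam("scene"),Cam("side"),Cam("wrist")
def put(im,x,y): C[y:y+im.shape[0],x:x+im.shape[1]]=im[:300-y,:800-x]
put(crop(s.img,230,363,170,270,2),0,0);put(crop(d.img,230,410,265,415,1.5),270,0);put(crop(w.img,0,640,0,480,.4),540,0)
cv2.imwrite("pics/c4.png",C); go(*arc(114))
```

```text
shift [0.048, -0.005, 0.033] turn [-0.0005, -0.0029, -0.0005]
```

View pics/c4.png

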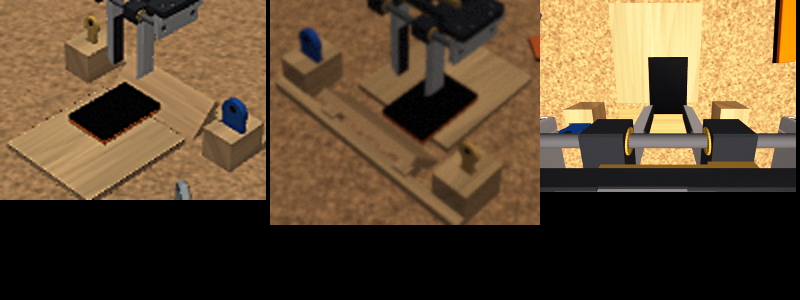

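The coaster has tipped and lies black glass up on the lane. I'll lift the tool and measure both the coaster and the dock.

Call:
{"op": "play_rows", "data": {
  "motion": [
    [[-0.1,0,-0.3],[0,0,0]],
    [[-0.3,0,-0.8],[0,0,0]],
    [[-0.5,0,-1],[0,0,0]],
    [[-0.5,0,-1],[0,0,0]]
  ],
  "gripper": 0
}}

```text
time: 12.52
eef_pos: [0.4697, -0.256, 0.1735]
eef_rot: [0.001, 0.997, 0.079, 0.004]
force: [0.9, 0.8, -0.1]
opening: 0.0768
finger_force: 0.0
```

Run:
```python
from h import *
for n in("scene","side","wrist"):
    c=Cam(n); g=c.img.max(2); m=((g<60)*255).astype(np.uint8)
    # limit to board region
    poly=np.array([c.pix(rk(x,y,.01)) for x,y in((-.03,-.07),(.16,-.07),(.16,.07),(-.03,.07))]).astype(np.int32)
    k=np.zeros_like(m); cv2.fillPoly(k,[poly],255); m=cv2.morphologyEx(m&k,cv2.MORPH_OPEN,np.ones((3,3)))
    for b in blobs(m):
        q=quad(b); P=np.array([c.at(*p,.022) for p in q]); print(n,cv2.contourArea(b),q.tolist(),R.from_euler('z',-YAW).apply(P-O)[:,:2].round(4).tolist())
    cv2.imwrite(f"pics/{n}5.png",c.img)
p,q=tool();print(p)
```

```text
scene 635.0 [[309, 221], [290, 212], [265, 229], [283, 239]] [[-0.0181, 0.0093], [-0.0096, -0.0524], [0.0854, -0.0441], [0.0799, 0.0164]]
side 1491.5 [[343, 312], [306, 336], [330, 358], [366, 330]] [[0.0791, 0.0097], [-0.014, 0.0149], [-0.0211, -0.0506], [0.0732, -0.0516]]
wrist 7134.0 [[354, 90], [286, 91], [289, 198], [353, 197]] [[0.0791, -0.05], [0.0783, 0.0116], [-0.0188, 0.011], [-0.0178, -0.0512]]
[ 0.46975812 -0.25483237  0.17053053]
```

```bash
cat >> h.py <<'E'
def pk(x,y,z,t,back): 
    r=ori(YAW,np.radians(t)); return rk(x,y,z)-back*r.apply([0,0,1]),r
E
python3 - <<'E'
from h import *
P,r=pk(.001,-.0195,.0155,30,.09); print(P); go(P,r); go(*pk(.001,-.0195,.0155,30,0))
# dock via scene+side image lip mask (grey-bright, low saturation)
for n in("scene","side"):
    c=Cam(n); h=cv2.cvtColor(c.img,cv2.COLOR_BGR2HSV); 
    m=cv2.inRange(h,(0,0,95),(180,60,255)); k=np.zeros_like(m)
    poly=np.array([c.pix(np.array([x,y,.01])) for x,y in((.5,.13),(.72,.13),(.72,.32),(.5,.32))]).astype(np.int32); cv2.fillPoly(k,[poly],255)
    m=cv2.morphologyEx(m&k,cv2.MORPH_CLOSE,np.ones((3,3)))
    for b in blobs(m,40):
        rc=cv2.boxPoints(cv2.minAreaRect(b)); P=np.array([c.at(*p,.0195)[:2] for p in rc]); print(n,cv2.contourArea(b),rc.round(0).tolist(),P.round(4).tolist(),P.mean(0).round(4))
E
```

```text
[ 0.47238369 -0.25488393  0.09344229]
shift [0.023, 0.006, 0.771] turn [-0.0011, 0.3308, -0.0008]
shift [0.47, 0.007, 1.552] turn [-0.0011, 0.3308, -0.0008]
scene 99.5 [[379.0, 375.0], [416.0, 356.0], [417.0, 359.0], [381.0, 378.0]] [[0.6651, 0.2464], [0.5759, 0.2538], [0.5789, 0.2617], [0.6676, 0.2541]] [0.6219 0.254 ]
scene 102.5 [[361.0, 353.0], [396.0, 335.0], [398.0, 338.0], [362.0, 356.0]] [[0.6595, 0.1839], [0.5701, 0.1903], [0.5733, 0.1986], [0.662, 0.1919]] [0.6162 0.1912]
```

Call:
{"op": "play_rows", "data": {
  "motion": [
    [[0,0,0.3],[0,0.11,0]],
    [[0.02,0,0.6],[0,0.22,0]],
    [[0.02,0,0.77],[0,0.33,0]],
    [[0.02,0,0.77],[0,0.331,0]],
    [[0.02,0,0.77],[0,0.331,0]]
  ],
  "gripper": 0
}}

```text
time: 13.4
eef_pos: [0.4708, -0.2542, 0.0928]
eef_rot: [-0.023, 0.963, 0.075, 0.257]
force: [-1.3, 0.3, -0.4]
opening: 0.0939
finger_force: 0.0
```

Run:
```python
from h import *
go(*pk(.001,-.0195,.0155,30,0)); print(ctrl.state()["joint_pos"])
```

```text
shift [0.018, 0.012, 0.902] turn [-0.0019, 0.0009, -0.0033]
[-0.97357391  0.1888492   2.10611666  0.72540971  0.75215939 -0.07683547]
```

Call:
{"op": "play_rows", "data": {
  "motion": [
    [[0.02,0.01,0.3],[0,0,0]],
    [[0.02,0.01,0.6],[0,0,0]],
    [[0.02,0.01,0.8],[0,0,0]],
    [[0.02,0.01,0.88],[0,0,0]],
    [[0.02,0.01,0.9],[0,0,0]],
    [[0.02,0.01,0.9],[0,0,0]]
  ]
}}

```text
time: 14.15
eef_pos: [0.5189, -0.2485, 0.0183]
eef_rot: [-0.021, 0.963, 0.077, 0.259]
force: [0.6, -0.0, 0.4]
opening: 0.0941
finger_force: 0.0
```

Call:
{"op": "play_rows", "data": {
  "motion": [
    [[0,0,0],[0,0,0]],
    [[0,0,0],[0,0,0]],
    [[0,0,0],[0,0,0]],
    [[0,0,0],[0,0,0]],
    [[0,0,0],[0,0,0]],
    [[0,0,0],[0,0,0]]
  ],
  "gripper": 0.5,
  "force": 50
}}

```text
time: 14.9
eef_pos: [0.5185, -0.2484, 0.018]
eef_rot: [-0.021, 0.963, 0.077, 0.259]
force: [-4.0, -0.4, 5.5]
opening: 0.0652
finger_force: 50.0
```

```bash
cat >> h.py <<'E'
OD=np.array([.4994,.2322,0]); YD=np.radians(-4.6)
def dk(x,y,z,t,back=0.):
    r=ori(YD,np.radians(t)); return rk(x,y,z,OD,YD)-back*r.apply([0,0,1]),r
E
python3 - <<'E'
from h import *
p,q=tool();print(R.from_euler('z',-YAW).apply(p-O)); go(p+[0,0,.07],q); go(*dk(-.05,0,.05,30)); print(dk(-.05,0,.05,30)[0])
E
```

```text
[ 0.00256628 -0.02049525  0.01802688]
shift [0.351, -0.0, -0.606] turn [0.0, 0.0, 0.0]
shift [0.239, -4.894, -0.229] turn [-0.0768, -0.0007, 0.1324]
[0.44956106 0.23620995 0.05      ]
```

Call:
{"op": "play_rows", "data": {
  "motion": [
    [[0.1,0,-0.17],[0,0,0]],
    [[0.25,0,-0.43],[0,0,0]],
    [[0.45,0,-0.78],[0,0,0]],
    [[0.57,0,-1],[0,0,0]],
    [[0.4,0,-1],[0,0,0]],
    [[0.15,0,-1],[0,0,0]],
    [[0.0,0,-1],[0,0,0]]
  ]
}}

```text
time: 15.78
eef_pos: [0.4678, -0.2556, 0.1032]
eef_rot: [-0.022, 0.963, 0.077, 0.258]
force: [0.3, 0.1, -1.5]
opening: 0.0649
finger_force: 50.0
```

Run:
```python
from h import *
s=ctrl.state();print(s["joint_pos"],s["opening"],s["eef_pos"]); go(*dk(-.065,0,.15,30)); 
c=Cam("side"); C=crop(c.img,180,420,150,350,3.3); cv2.imwrite("pics/c6.png",C)
```

```text
[-0.98200703  0.1711532   2.09451781  0.70634368  0.7773185  -0.06106227] 0.06491259538148206 [ 0.46783654 -0.25563373  0.10315374]
shift [0.627, -4.921, -0.167] turn [-0.0777, 0.0004, 0.1321]
```

View pics/c6.png

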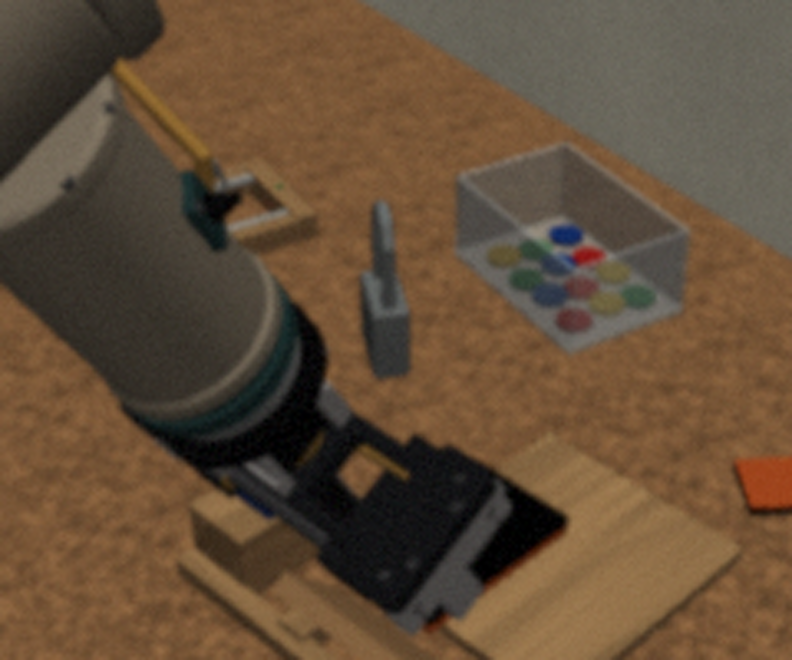

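Call:
{"op": "play_rows", "data": {
  "motion": [
    [[0.1,0,-0.2],[0,0,0]],
    [[0.25,-0.1,-0.5],[0,0,0]],
    [[0.25,-0.4,-0.5],[0,0,0]],
    [[0.25,-0.7,-0.5],[0,0,0]],
    [[0.25,-1,-0.5],[0,0,0]]
  ]
}}

```text
time: 16.45
eef_pos: [0.4495, -0.1571, 0.16]
eef_rot: [-0.021, 0.963, 0.077, 0.258]
force: [-0.2, -0.7, -2.2]
opening: 0.0648
finger_force: 50.0
```

Call:
{"op": "play_rows", "data": {
  "motion": [
    [[0,-0.35,0],[0,0,0]],
    [[0,-0.7,0],[0,0,0]],
    [[0,-1,0],[0,0,0]]
  ]
}}

```text
time: 16.82
eef_pos: [0.4332, -0.0578, 0.1599]
eef_rot: [-0.022, 0.963, 0.077, 0.258]
force: [0.8, 0.2, -2.5]
opening: 0.0647
finger_force: 50.0
```

Run:
```python
from h import *
s=ctrl.state();print(s["joint_pos"],s["opening"],s["eef_pos"],s["force"]); go(*dk(-.065,0,.15,30));
```

```text
[-0.63051205 -0.13969286  2.23300404  0.55510407  0.7436846   0.42405267] 0.06473516382394662 [ 0.43315632 -0.05781462  0.15988868] [ 0.82484592  0.17497997 -2.47223805]
shift [0.368, -2.912, 0.333] turn [-0.0776, -0.0, 0.1321]
```

Call:
{"op": "play_rows", "data": {
  "motion": [
    [[0,-0.3,0],[-0.025,0,0.045]],
    [[0,-0.6,0],[-0.05,0,0.09]],
    [[0,-0.9,0],[-0.078,0,0.132]],
    [[0,-1,0],[-0.078,0,0.132]]
  ]
}}

```text
time: 17.32
eef_pos: [0.417, 0.0332, 0.1586]
eef_rot: [0.01, 0.966, -0.034, 0.255]
force: [0.0, -0.3, -2.2]
opening: 0.0652
finger_force: 50.0
```

Run:
```python
from h import *
s=ctrl.state();print(s["joint_pos"],s["opening"],s["eef_pos"],s["force"]); go(*dk(-.065,0,.15,30));
```

```text
[-0.09793124 -0.19171078  2.26863969  0.02163868  0.5482732   1.52874885] 0.0651881540278986 [0.41703279 0.03318572 0.15859133] [ 0.01744273 -0.3386602  -2.19796475]
shift [-0.016, -2.05, 0.086] turn [-0.0016, 0.0044, 0.0052]
```

Call:
{"op": "play_rows", "data": {
  "motion": [
    [[0,-0.25,0.02],[0,0,0]],
    [[0,-0.5,0.04],[0,0,0]],
    [[0,-0.75,0.06],[0,0,0]],
    [[0,-1,0.08],[0,0,0]]
  ]
}}

```text
time: 17.82
eef_pos: [0.4281, 0.1327, 0.1512]
eef_rot: [0.01, 0.966, -0.034, 0.255]
force: [-0.4, 0.2, -0.7]
opening: 0.0648
finger_force: 50.0
```

Call:
{"op": "play_rows", "data": {
  "motion": [
    [[0,-0.3,0],[0,0,0]],
    [[0,-0.6,0],[0,0,0]],
    [[0,-0.9,0],[0,0,0]],
    [[0,-1,0],[0,0,0]],
    [[0,-1,0],[0,0,0]]
  ]
}}

```text
time: 18.45
eef_pos: [0.4353, 0.2315, 0.1509]
eef_rot: [0.011, 0.966, -0.033, 0.255]
force: [0.1, -0.5, -2.2]
opening: 0.0651
finger_force: 50.0
```

Run:
```python
from h import *
s=ctrl.state();print(s["joint_pos"],s["opening"],s["eef_pos"],s["force"]); go(*dk(-.065,0,.15,30)); go(*dk(-.05,0,.02,30))
w=Cam("wrist"); cv2.imwrite("pics/w7.png",w.img)
```

```text
[ 0.5893625   0.02402404  2.11006667 -0.52340616  0.65540718  2.59138488] 0.06510627627926237 [0.43529903 0.23149582 0.15093367] [ 0.07367921 -0.49821764 -2.2470697 ]
shift [-0.014, -0.059, 0.003] turn [-0.0015, 0.0047, 0.007]
shift [-0.525, -0.062, 1.207] turn [-0.0015, 0.0047, 0.007]
```

View pics/w7.png

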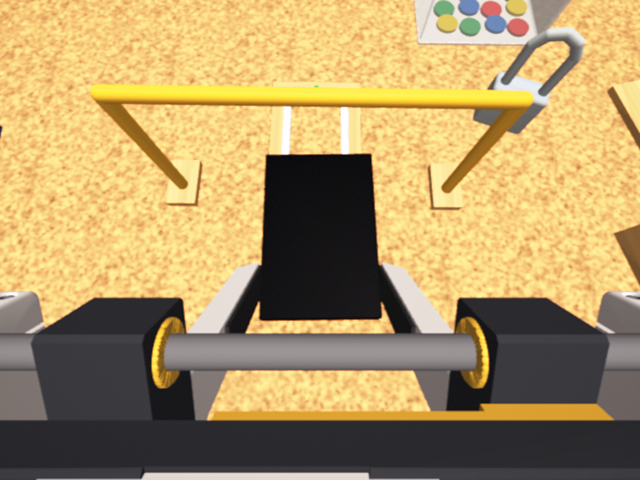

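The coaster is held level and lined up with the lips at about (287,130) and (346,130). Joint 6 is close to its limit, though, so I'll set the coaster down on the free counter near y=0.05, turn the gripper half round and regrip.

Call:
{"op": "play_rows", "data": {
  "motion": [
    [[0,0.3,0],[0,0,0]],
    [[0,0.6,0],[0,0,0]],
    [[0,0.9,0],[0,0,0]],
    [[0,1,0],[0,0,0]]
  ]
}}

```text
time: 19.0
eef_pos: [0.4272, 0.1285, 0.1512]
eef_rot: [0.011, 0.966, -0.036, 0.255]
force: [0.0, -0.6, -1.3]
opening: 0.0654
finger_force: 50.0
```

Call:
{"op": "play_rows", "data": {
  "motion": [
    [[-0.05,0.3,0.1],[0,0,0]],
    [[-0.1,0.6,0.2],[0,0,0]],
    [[-0.2,0.8,0.4],[0,0,0]],
    [[-0.25,0.8,0.5],[0,0,0]],
    [[-0.25,0.8,0.5],[0,0,0]]
  ]
}}

```text
time: 19.62
eef_pos: [0.4244, 0.0501, 0.0949]
eef_rot: [0.011, 0.966, -0.035, 0.254]
force: [-0.9, 0.7, -0.9]
opening: 0.065
finger_force: 50.0
```

Run:
```python
from h import *
s=ctrl.state();print(s["joint_pos"],s["opening"],s["eef_pos"],s["force"]); P=np.array(s["eef_pos"]); P[2]=.0085; go(P,ori(YD,np.radians(30)))
w=Cam("wrist")
```

```text
[-0.01823141 -0.05697232  2.37580703 -0.09735269  0.31060147  1.70956349] 0.06499085760583158 [0.42439089 0.0500758  0.09493357] [-0.8647109   0.66321664 -0.91674616]
shift [-0.425, -0.003, 0.753] turn [-0.0005, 0.0059, 0.0051]
```

Run:
```python
from h import *
r=ori(YD,np.radians(30)); go([.475,.01,.06],r); go([.475,.01,.0085],r)
```

```text
shift [0.279, 0.367, 0.571] turn [-0.001, 0.0046, 0.0055]
shift [0.025, 0.366, 1.019] turn [-0.001, 0.0046, 0.0055]
```

Call:
{"op": "play_rows", "data": {
  "motion": [
    [[0.1,0.12,0.1],[0,0,0]],
    [[0.2,0.25,0.25],[0,0.004,0.005]],
    [[0.28,0.366,0.4],[0,0.004,0.005]],
    [[0.28,0.366,0.57],[0,0.004,0.005]],
    [[0.28,0.366,0.57],[0,0.004,0.005]]
  ]
}}

```text
time: 20.3
eef_pos: [0.476, 0.0111, 0.0603]
eef_rot: [0.009, 0.965, -0.037, 0.258]
force: [-0.0, 0.2, -2.7]
opening: 0.065
finger_force: 50.0
```

Run:
```python
from h import *
s=ctrl.state();print(s["joint_pos"],s["eef_pos"]);r=ori(YD,np.radians(30)); go([.475,.01,.0085],r)
```

```text
[-0.15716594  0.08990832  2.37202146  0.25609393  0.16367182  1.24945054] [0.47604918 0.01113681 0.06025697]
shift [-0.267, 0.013, 0.444] turn [-0.0019, 0.0006, 0.0012]
```

Run:
```python
from h import *
r=ori(YD,np.radians(30)); go([.435,.05,.11],r); go([.435,.10,.11],r)
```

```text
shift [-0.133, -0.357, -0.65] turn [-0.0019, 0.0006, 0.0012]
shift [-0.166, -0.855, -0.668] turn [-0.0019, 0.0006, 0.0012]
```

Call:
{"op": "play_rows", "data": {
  "motion": [
    [[-0.06,0,-0.3],[0,0,0]],
    [[-0.13,-0.1,-0.65],[0,0,0]],
    [[-0.14,-0.35,-0.66],[0,0,0]],
    [[-0.16,-0.6,-0.66],[0,0,0]],
    [[-0.166,-0.855,-0.668],[0,0,0]],
    [[-0.166,-0.855,-0.668],[0,0,0]]
  ]
}}

```text
time: 21.05
eef_pos: [0.435, 0.1016, 0.1114]
eef_rot: [0.009, 0.965, -0.035, 0.26]
force: [-0.6, -0.2, -1.6]
opening: 0.0648
finger_force: 50.0
```

Run:
```python
from h import *
s=ctrl.state();print(s["joint_pos"],s["eef_pos"]);r=ori(YD,np.radians(30)); go([.45,.175,.08],r)
```

```text
[ 0.18532237 -0.04300003  2.31205148 -0.34850369  0.38171167  2.12003797] [0.43497612 0.1016364  0.11137835]
shift [-0.074, -0.742, 0.321] turn [-0.003, -0.0016, 0.0044]
```

Run:
```python
from h import *
r=ori(np.radians(50),np.radians(30)); go([.435,.095,.11],r)
```

```text
shift [-0.003, 0.066, 0.014] turn [0.301, -0.0017, -0.5206]
```

Call:
{"op": "play_rows", "data": {
  "motion": [
    [[0,0.01,0],[0.05,0,-0.087]],
    [[0,0.02,0],[0.1,0,-0.173]],
    [[0,0.03,0],[0.15,0,-0.26]],
    [[0,0.05,0],[0.2,0,-0.347]],
    [[0,0.06,0.01],[0.25,0,-0.433]],
    [[0,0.066,0.014],[0.301,0,-0.5206]],
    [[0,0.066,0.014],[0.301,0,-0.5206]],
    [[0,0.066,0.014],[0.301,0,-0.5206]]
  ]
}}

```text
time: 22.05
eef_pos: [0.4351, 0.0926, 0.1099]
eef_rot: [-0.099, 0.891, 0.374, 0.237]
force: [0.3, 0.2, -1.6]
opening: 0.0648
finger_force: 50.0
```

Run:
```python
from h import *
s=ctrl.state();print(s["joint_pos"],s["eef_pos"]);r=ori(np.radians(50),np.radians(30)); go([.44,.10,.03],r);go([.44,.10,.0085],r)
```

```text
[-0.3815637   0.01824484  2.25256031  0.70194676  0.78743332 -0.08969773] [0.43505565 0.09264244 0.10994505]
shift [-0.321, -0.016, 0.737] turn [0.0251, 0.0031, -0.0436]
shift [-0.427, -0.016, 0.924] turn [0.0251, 0.0031, -0.0436]
```

Call:
{"op": "play_rows", "data": {
  "motion": [
    [[-0.1,0,0.25],[0,0,0]],
    [[-0.21,0,0.5],[0,0,0]],
    [[-0.32,0,0.73],[0,0,0]],
    [[-0.37,0,0.83],[0,0,0]],
    [[-0.4,0,0.88],[0,0,0]],
    [[-0.42,0,0.915],[0,0,0]],
    [[-0.42,0,0.915],[0,0,0]]
  ]
}}

```text
time: 22.92
eef_pos: [0.4414, 0.0989, 0.0089]
eef_rot: [-0.099, 0.893, 0.37, 0.236]
force: [0.2, -0.1, -1.4]
opening: 0.0649
finger_force: 50.0
```

Run:
```python
from h import *
s=ctrl.state();print(s["joint_pos"],s["eef_pos"],s["force"]);q=s["eef_rot"];print(tool()[1].as_matrix().round(3))
```

```text
[-0.35102534  0.24591714  2.40059868  1.0936592   0.53001639 -0.54189977] [0.4414159  0.09894116 0.00892082] [ 0.19476235 -0.09136828 -1.41158065]
[[ 0.615  0.708  0.348]
 [ 0.615 -0.706  0.351]
 [ 0.494 -0.002 -0.87 ]]
```

Call:
{"op": "play_rows", "data": {
  "motion": [
    [[-0.008,0,0.014],[0,0,0]],
    [[-0.008,0,0.014],[0,0,0]]
  ]
}}

```text
time: 23.18
eef_pos: [0.4416, 0.0992, 0.008]
eef_rot: [-0.099, 0.893, 0.371, 0.236]
force: [-4.5, -3.7, 8.9]
opening: 0.0649
finger_force: 50.0
```

Call:
{"op": "play_rows", "data": {
  "motion": [
    [[0,0,0],[0,0,0]],
    [[0,0,0],[0,0,0]],
    [[0,0,0],[0,0,0]],
    [[0,0,-0.3],[0,0,0]],
    [[0,0,-0.6],[0,0,0]],
    [[0,0,-0.9],[0,0,0]],
    [[0,0,-0.9],[0,0,0]]
  ],
  "gripper": 0
}}

```text
time: 24.05
eef_pos: [0.4107, 0.0671, 0.0867]
eef_rot: [-0.098, 0.893, 0.371, 0.236]
force: [0.7, 0.5, -0.5]
opening: 0.0939
finger_force: 0.0
```

Run:
```python
from h import *
s=ctrl.state();print(s["joint_pos"],s["eef_pos"],s["opening"])
for n in("scene","side"):
    c=Cam(n); m=((c.img.max(2)<60)*255).astype(np.uint8)
    poly=np.array([c.pix(np.array([x,y,.012])) for x,y in((.39,.04),(.39,.2),(.54,.2),(.54,.04))]).astype(np.int32)
    k=np.zeros_like(m); cv2.fillPoly(k,[poly],255); m=cv2.morphologyEx(m&k,cv2.MORPH_OPEN,np.ones((3,3)))
    for b in blobs(m): q=quad(b); print(n,cv2.contourArea(b),q.tolist(),np.round([c.at(*p,.012)[:2] for p in q],3).tolist())
r=ori(np.pi/4,0); P=np.array([.462,.12,.005])+np.array([-.707,-.707,0])*.015; go(P+[0,0,.06],r)
```

```text
[-0.49607769  0.03018568  2.32547406  0.74401164  0.77558262 -0.25296059] [0.41074713 0.06705772 0.08665371] 0.09390916550115257
scene 659.5 [[396, 280], [394, 311], [424, 315], [424, 305]] [[0.451, 0.062], [0.522, 0.133], [0.476, 0.179], [0.455, 0.157]]
side 946.5 [[226, 246], [194, 239], [186, 270], [213, 273]] [[0.517, 0.133], [0.469, 0.203], [0.405, 0.102], [0.448, 0.059]]
shift [0.41, 0.004, 0.464] turn [-0.0024, -0.3288, 0.0006]
```

Run:
```python
from h import *
r=ori(np.pi/4,0); go([.462,.12,.065],r)
```

```text
shift [0.541, 0.004, 0.538] turn [-0.0024, -0.3288, 0.0006]
```

Call:
{"op": "play_rows", "data": {
  "motion": [
    [[0.15,0,0],[0,-0.1,0]],
    [[0.3,0,0.1],[0,-0.2,0]],
    [[0.45,0,0.3],[0,-0.3,0]],
    [[0.54,0.004,0.5],[-0.002,-0.329,0]],
    [[0.54,0.004,0.54],[-0.002,-0.329,0]],
    [[0.54,0.004,0.54],[-0.002,-0.329,0]]
  ]
}}

```text
time: 24.9
eef_pos: [0.4611, 0.122, 0.0626]
eef_rot: [-0.001, 0.923, 0.385, -0.002]
force: [0.1, 0.2, 0.2]
opening: 0.0943
finger_force: 0.0
```

Run:
```python
from h import *
s=ctrl.state();print(s["joint_pos"])
r=ori(np.pi/4,0); go([.462,.12,.005],r)
```

```text
[1.11782130e-01 2.64004845e-01 1.92005199e+00 1.23560605e-03
 9.62956041e-01 8.90822978e-01]
shift [-0.006, 0.023, 0.576] turn [-0.0027, 0.0023, 0.0036]
```

Call:
{"op": "play_rows", "data": {
  "motion": [
    [[0,0.02,0.25],[0,0,0]],
    [[0,0.02,0.45],[0,0,0]],
    [[0,0.02,0.56],[0,0,0]],
    [[0,0.02,0.57],[0,0,0]],
    [[0,0.02,0.57],[0,0,0]]
  ]
}}

```text
time: 25.52
eef_pos: [0.4594, 0.1172, 0.0068]
eef_rot: [-0.001, 0.924, 0.382, -0.004]
force: [-4.3, -5.2, -2.5]
opening: 0.094
finger_force: 0.0
```

Call:
{"op": "play_rows", "data": {
  "motion": [
    [[0,0,0],[0,0,0]],
    [[0,0,0],[0,0,0]],
    [[0,0,0],[0,0,0]],
    [[0,0,0],[0,0,0]],
    [[0,0,-0.1],[0,0,0]],
    [[0,0,-0.25],[0,0,0]],
    [[0,0,-0.25],[0,0,0]]
  ],
  "gripper": 0.5,
  "force": 40
}}

```text
time: 26.4
eef_pos: [0.4597, 0.1172, 0.0331]
eef_rot: [-0.001, 0.924, 0.382, -0.003]
force: [-6.4, -5.6, 1.7]
opening: 0.0651
finger_force: 40.0
```

Run:
```python
from h import *
s=ctrl.state();print(s["joint_pos"])
go(*dk(-.01,0,.03,0)); print(dk(-.01,0,.03,0)[0])
```

```text
[ 1.03163296e-01  2.99926417e-01  1.96200774e+00 -5.20136057e-04
  8.86459137e-01  8.89381597e-01]
shift [1.029, -0.609, 0.028] turn [-0.0008, 0.0044, 0.5508]
[0.48943221 0.23300199 0.03      ]
```

Call:
{"op": "play_rows", "data": {
  "motion": [
    [[-0.15,0,0],[0,0,0]],
    [[-0.35,0,0],[0,0,0]],
    [[-0.5,0,0],[0,0,0.05]],
    [[-0.5,0,0],[0,0,0.16]],
    [[-0.5,0,0],[0,0,0.27]],
    [[-0.5,0,0],[0,0,0.38]],
    [[-0.5,0,0],[0,0,0.48]],
    [[-0.5,0,0],[0,0,0.55]]
  ]
}}

```text
time: 27.4
eef_pos: [0.4274, 0.0825, 0.0331]
eef_rot: [-0.0, 0.999, -0.041, -0.0]
force: [-0.5, 0.4, -2.0]
opening: 0.0656
finger_force: 40.0
```

Run:
```python
from h import *
s=ctrl.state();print(s["joint_pos"],s["force"])
go(*dk(-.03,0,.03,0)); print(dk(-.03,0,.03,0)[0])
```

```text
[3.03726248e-02 2.47197953e-01 2.04657301e+00 2.69703293e-04
 8.48173844e-01 1.68239295e+00] [-0.49293573  0.43483273 -2.02485052]
shift [0.296, -1.55, 0.031] turn [-0.0001, 0.0002, -0.0007]
[0.46949663 0.23460597 0.03      ]
```

Call:
{"op": "play_rows", "data": {
  "motion": [
    [[0,-0.25,0],[0,0,0]],
    [[0,-0.5,0],[0,0,0]],
    [[0,-0.75,0],[0,0,0]],
    [[0.1,-1,0],[0,0,0]]
  ]
}}

```text
time: 27.9
eef_pos: [0.4445, 0.1819, 0.033]
eef_rot: [0.0, 0.999, -0.039, -0.001]
force: [0.9, -0.5, -1.1]
opening: 0.0653
finger_force: 40.0
```

Call:
{"op": "play_rows", "data": {
  "motion": [
    [[0.05,-0.2,0],[0,0,0]],
    [[0.12,-0.4,0],[0,0,0]],
    [[0.19,-0.55,0],[0,0,0]],
    [[0.195,-0.55,0.1],[0,0,0]],
    [[0.195,-0.55,0.2],[0,0,0]],
    [[0.195,-0.55,0.25],[0,0,0]],
    [[0.195,-0.55,0.25],[0,0,0]]
  ]
}}

```text
time: 28.78
eef_pos: [0.4688, 0.2348, 0.0074]
eef_rot: [0.0, 0.999, -0.039, -0.001]
force: [0.8, 0.3, -1.5]
opening: 0.0653
finger_force: 40.0
```

Run:
```python
from h import *
s=ctrl.state();print(s["joint_pos"],s["force"],s["eef_pos"])
go(*dk(-.03,0,.0055,0))
```

```text
[3.31463239e-01 3.92870369e-01 1.88966091e+00 2.22785226e-04
 8.61190903e-01 1.97977257e+00] [ 0.78238398  0.2631186  -1.46897506] [0.46877064 0.23479726 0.00741403]
shift [0.007, 0.001, 0.019] turn [0.0004, 0.0013, 0.0017]
```

Call:
{"op": "play_rows", "data": {
  "motion": [
    [[0,0,0.02],[0,0,0]],
    [[0,0,0.02],[0,0,0]]
  ]
}}

```text
time: 29.02
eef_pos: [0.4694, 0.2351, 0.0067]
eef_rot: [0.0, 0.999, -0.039, -0.0]
force: [-0.8, -1.0, 5.1]
opening: 0.0649
finger_force: 40.0
```

Call:
{"op": "play_rows", "data": {
  "motion": [
    [[0,0,0],[0,0,0]],
    [[0,0,0],[0,0,0]],
    [[0,0,0],[0,0,0]],
    [[0,0,-0.3],[0,0,0]],
    [[-0.1,0,-0.7],[0,0,0]],
    [[-0.3,0,-1],[0,0,0]],
    [[-0.6,0,-1],[0,0,-0.1]],
    [[-0.7,0,-1],[0,0,-0.2]]
  ],
  "gripper": 0
}}

```text
time: 30.02
eef_pos: [0.398, 0.2408, 0.1064]
eef_rot: [-0.0, 0.993, 0.121, -0.0]
force: [0.3, -0.9, -0.1]
opening: 0.0941
finger_force: 0.0
```

```bash
sed -i 's/^XS=1/XS=-1/' h.py
python3 - <<'E'
from h import *
s=ctrl.state();print(s["joint_pos"],s["force"],s["eef_pos"])
# coaster pose
for n in("scene","side"):
    c=Cam(n); m=((c.img.max(2)<60)*255).astype(np.uint8)
    poly=np.array([c.pix(rk(x,y,.012,OD,YD)) for x,y in((-.12,-.06),(-.12,.06),(.06,.06),(.06,-.06))]).astype(np.int32)
    k=np.zeros_like(m); cv2.fillPoly(k,[poly],255); m=cv2.morphologyEx(m&k,cv2.MORPH_OPEN,np.ones((3,3)))
    for b in blobs(m): q=quad(b); P=np.array([c.at(*p,.012) for p in q]);print(n,cv2.contourArea(b),q.tolist(),R.from_euler('z',-YD).apply(P-OD)[:,:2].round(3).tolist())
go(*dk(-.095-.03,0,.10,0)); print(dk(-.125,0,.1,0)[0])
E
```

```text
[3.93900549e-01 1.94763842e-01 1.88472601e+00 6.25567598e-04
 1.06296545e+00 1.72158126e+00] [ 0.29888782 -0.8900929  -0.05623138] [0.39795976 0.24078732 0.10641635]
scene 723.0 [[439, 319], [417, 329], [435, 350], [458, 339]] [[-0.039, -0.03], [0.02, -0.032], [0.025, 0.031], [-0.035, 0.033]]
scene 177.5 [[447, 314], [466, 335], [470, 333], [452, 313]] [[-0.064, -0.032], [-0.058, 0.034], [-0.069, 0.034], [-0.075, -0.029]]
side 647.0 [[213, 232], [202, 221], [166, 234], [176, 246]] [[0.021, -0.026], [0.017, 0.035], [-0.078, 0.024], [-0.073, -0.038]]
shift [-0.225, -0.07, 0.061] turn [-0.0012, 0.0, -1.7976]
[0.37480264 0.24222487 0.1       ]
```

Call:
{"op": "play_rows", "data": {
  "motion": [
    [[-0.1,0,0],[0,0,-0.115]],
    [[-0.2,-0.05,0],[0,0,-0.23]],
    [[-0.22,-0.07,0],[0,0,-0.345]],
    [[-0.22,-0.07,0],[0,0,-0.46]],
    [[-0.22,-0.07,0],[0,0,-0.575]],
    [[-0.22,-0.07,0],[0,0,-0.69]],
    [[-0.22,-0.07,0],[0,0,-0.805]],
    [[-0.22,-0.07,0],[0,0,-0.92]]
  ],
  "gripper": 0.62
}}

```text
time: 31.12
eef_pos: [0.3775, 0.2425, 0.1059]
eef_rot: [-0.0, 0.666, 0.746, -0.0]
force: [-0.3, -0.3, -1.0]
opening: 0.0357
finger_force: 0.0
```

Call:
{"op": "play_rows", "data": {
  "motion": [
    [[0,0,0],[0,0,-0.115]],
    [[0,0,0],[0,0,-0.23]],
    [[0,0,0],[0,0,-0.345]],
    [[0,0,0],[0,0,-0.46]],
    [[0,0,0],[0,0,-0.575]],
    [[0,0,0],[0,0,-0.69]],
    [[0,0,0],[0,0,-0.8]],
    [[0,0,0],[0,0,-0.88]]
  ]
}}

```text
time: 32.12
eef_pos: [0.3775, 0.2425, 0.1059]
eef_rot: [-0.0, 0.038, 0.999, -0.0]
force: [-0.4, 0.5, -0.5]
opening: 0.0359
finger_force: 0.0
```

Run:
```python
from h import *
s=ctrl.state();print(s["joint_pos"],s["eef_pos"],s["opening"])
go(*dk(-.11,0,.08,30)); print(dk(-.11,0,.1,0)[0])
```

```text
[ 4.15602995e-01  1.71574866e-01  1.91735901e+00  1.80262157e-04
  1.05300074e+00 -1.07921222e+00] [0.37751131 0.24252347 0.10589187] 0.03590172435045552
shift [-0.123, -0.006, 0.259] turn [0.0007, -0.3336, 0.0026]
[0.38975432 0.24102188 0.1       ]
```

Call:
{"op": "play_rows", "data": {
  "motion": [
    [[0,0,0],[0,-0.1,0]],
    [[-0.03,0,0.06],[0,-0.2,0]],
    [[-0.08,0,0.16],[0,-0.3,0]],
    [[-0.12,-0.006,0.26],[0,-0.334,0.002]],
    [[-0.12,-0.006,0.26],[0,-0.334,0.002]],
    [[-0.12,-0.006,0.26],[0,-0.334,0.002]]
  ]
}}

```text
time: 32.88
eef_pos: [0.3885, 0.2412, 0.0796]
eef_rot: [0.258, 0.039, 0.965, -0.01]
force: [-0.2, 0.6, 0.4]
opening: 0.0358
finger_force: 0.0
```

Run:
```python
from h import *
s=ctrl.state();print(s["joint_pos"],s["eef_pos"],s["opening"])
for x in(-.105,-.09,-.02,.058): go(*dk(x,0,.0055,30))
```

```text
[ 0.70583821  0.10456579  2.27086981 -0.79564192  0.51704944 -0.12930802] [0.38850192 0.24121896 0.0796169 ] 0.03579148314213922
shift [0.316, -0.002, 0.673] turn [0.0004, -0.0003, -0.0008]
shift [0.186, -0.002, 0.748] turn [0.0004, -0.0003, -0.0008]
shift [-0.42, -0.001, 1.098] turn [0.0004, -0.0003, -0.0008]
shift [-1.096, -0.0, 1.488] turn [0.0004, -0.0003, -0.0008]
```

Call:
{"op": "play_rows", "data": {
  "motion": [
    [[0.1,0,0.2],[0,0,0]],
    [[0.2,0,0.43],[0,0,0]],
    [[0.3,0,0.64],[0,0,0]],
    [[0.316,0,0.67],[0,0,0]],
    [[0.316,0,0.67],[0,0,0]]
  ]
}}

```text
time: 33.5
eef_pos: [0.3962, 0.2431, 0.0138]
eef_rot: [0.255, 0.039, 0.966, -0.012]
force: [-0.5, -0.3, 0.5]
opening: 0.0359
finger_force: 0.0
```

Run:
```python
from h import *
s=ctrl.state();print(s["joint_pos"],s["eef_pos"],s["force"])
for x in(-.09,-.02,0.04,.058): go(*dk(x,0,.0055,30))
```

```text
[ 0.69209271  0.25586561  2.34836055 -1.17760461  0.38406841  0.28329948] [0.39618974 0.24305669 0.01375656] [-0.51047156 -0.3459568   0.48165315]
shift [-0.079, -0.025, 0.14] turn [-0.0018, -0.005, -0.0001]
shift [-0.688, -0.024, 0.485] turn [-0.0018, -0.005, -0.0001]
shift [-1.21, -0.023, 0.781] turn [-0.0018, -0.005, -0.0001]
shift [-1.366, -0.023, 0.87] turn [-0.0018, -0.005, -0.0001]
```

Run:
```python
from h import *
go(*dk(-.108,0,.03,12));go(*dk(-.108,0,.0055,12))
```

```text
shift [-0.043, -0.026, -0.162] turn [-0.0017, 0.195, -0.0004]
shift [0.078, -0.025, 0.051] turn [-0.0017, 0.195, -0.0004]
```

Call:
{"op": "play_rows", "data": {
  "motion": [
    [[-0.04,-0.02,-0.16],[0,0.06,0]],
    [[-0.043,-0.026,-0.162],[-0.002,0.12,0]],
    [[-0.043,-0.026,-0.162],[-0.002,0.195,0]],
    [[-0.043,-0.026,-0.162],[-0.002,0.195,0]],
    [[-0.043,-0.026,-0.162],[-0.002,0.195,0]]
  ]
}}

```text
time: 34.12
eef_pos: [0.3937, 0.2411, 0.0314]
eef_rot: [0.106, 0.042, 0.993, -0.003]
force: [0.7, 0.1, 0.9]
opening: 0.0358
finger_force: 0.0
```

Run:
```python
from h import *
s=ctrl.state();print(s["joint_pos"],s["eef_pos"],s["force"])
for x,t in((-.108,12),(-.085,12),(-.05,15),(-.03,18),(-.01,22),(.01,26),(.03,30),(.045,30),(.058,30)): print(x,end=' ');go(*dk(x,0,.0055,t))
```

```text
[ 0.4941655   0.21496599  2.1357644  -0.19485465  0.61909018 -0.84319455] [0.39370511 0.24112232 0.03139033] [0.69553955 0.1209128  0.901968  ]
-0.108 shift [0.073, -0.005, 0.249] turn [0.0018, 0.002, -0.0027]
-0.085 shift [-0.151, -0.004, 0.298] turn [0.0018, 0.002, -0.0027]
-0.05 shift [-0.493, -0.003, 0.371] turn [0.0017, -0.0313, -0.0028]
-0.03 shift [-0.689, -0.002, 0.414] turn [0.0016, -0.0646, -0.0028]
-0.01 shift [-0.884, -0.002, 0.456] turn [0.0015, -0.1091, -0.0029]
0.01 shift [-1.08, -0.001, 0.498] turn [0.0014, -0.1535, -0.0029]
0.03 shift [-1.275, -0.0, 0.54] turn [0.0013, -0.198, -0.003]
0.045 shift [-1.422, 0.0, 0.572] turn [0.0013, -0.198, -0.003]
0.058 shift [-1.549, 0.001, 0.599] turn [0.0013, -0.198, -0.003]
```

Call:
{"op": "play_rows", "data": {
  "motion": [
    [[0.073,0,0.12],[0,0,0]],
    [[0.073,0,0.245],[0,0,0]],
    [[0.073,0,0.249],[0,0,0]],
    [[-0.05,0,0.276],[0,0,0]],
    [[-0.15,0,0.298],[0,0,0]],
    [[-0.27,0,0.323],[0,-0.01,0]],
    [[-0.39,0,0.349],[0,-0.02,0]],
    [[-0.49,0,0.371],[0,-0.031,0]]
  ]
}}

```text
time: 35.12
eef_pos: [0.4468, 0.2357, 0.0031]
eef_rot: [0.128, 0.04, 0.991, -0.005]
force: [-1.9, -0.6, 0.9]
opening: 0.0357
finger_force: 0.7
```

Run:
```python
from h import *
s=ctrl.state();print(s["joint_pos"],s["eef_pos"],s["force"])
for x,t in((-.04,16),(-.03,18),(-.02,20),(-.01,22),(0,24),(.01,26),(.02,28),(.03,30),(.045,30),(.058,30)): print(x,end=' ');go(*dk(x,0,.0055,t))
c=Cam("scene"); m=((c.img.max(2)<60)*255).astype(np.uint8)
poly=np.array([c.pix(rk(x,y,.012,OD,YD)) for x,y in((-.12,-.06),(-.12,.06),(.1,.06),(.1,-.06))]).astype(np.int32)
k=np.zeros_like(m); cv2.fillPoly(k,[poly],255); m=cv2.morphologyEx(m&k,cv2.MORPH_OPEN,np.ones((3,3)))
for b in blobs(m): q=quad(b); P=np.array([c.at(*p,.012) for p in q]);print(cv2.contourArea(b),R.from_euler('z',-YD).apply(P-OD)[:,:2].round(3).tolist())
```

```text
[ 0.44728915  0.30297944  2.1221168  -0.2670448   0.50798817 -0.82193055] [0.44675922 0.23572064 0.00313365] [-1.87588845 -0.55834079  0.92538294]
-0.04 shift [-0.129, 0.007, 0.01] turn [-0.0001, -0.0138, -0.0007]
-0.03 shift [-0.226, 0.007, 0.035] turn [-0.0001, -0.036, -0.0007]
-0.02 shift [-0.323, 0.007, 0.061] turn [-0.0001, -0.0583, -0.0007]
-0.01 shift [-0.419, 0.008, 0.086] turn [-0.0001, -0.0805, -0.0007]
0 shift [-0.516, 0.008, 0.111] turn [-0.0002, -0.1027, -0.0007]
0.01 shift [-0.613, 0.008, 0.137] turn [-0.0002, -0.1249, -0.0007]
0.02 shift [-0.71, 0.008, 0.162] turn [-0.0002, -0.1472, -0.0007]
0.03 shift [-0.806, 0.008, 0.188] turn [-0.0002, -0.1694, -0.0007]
0.045 shift [-0.951, 0.008, 0.226] turn [-0.0002, -0.1694, -0.0007]
0.058 shift [-1.077, 0.008, 0.259] turn [-0.0002, -0.1694, -0.0007]
1132.0 [[-0.039, -0.03], [0.056, -0.033], [0.06, 0.032], [-0.035, 0.033]]
```

Call:
{"op": "play_rows", "data": {
  "motion": [
    [[-0.12,0,0.0],[0,-0.014,0]],
    [[-0.225,0,0.03],[0,-0.036,0]],
    [[-0.32,0.005,0.055],[0,-0.058,0]],
    [[-0.42,0.005,0.08],[0,-0.08,0]],
    [[-0.515,0.005,0.105],[0,-0.103,0]],
    [[-0.61,0.005,0.13],[0,-0.125,0]],
    [[-0.71,0.005,0.155],[0,-0.147,0]],
    [[-0.8,0.005,0.18],[0,-0.169,0]]
  ]
}}

```text
time: 36.17
eef_pos: [0.5283, 0.2304, 0.0062]
eef_rot: [0.259, 0.039, 0.965, -0.01]
force: [-0.3, -0.1, 0.1]
opening: 0.0358
finger_force: 0.3
```

Run:
```python
from h import *
s=ctrl.state();print(s["joint_pos"],s["eef_pos"],s["force"])
for x,t in((.03,30),(.04,30),(.05,30),(.058,30),(.061,30)): print(x,end=' ');go(*dk(x,0,.0055,t))
c=Cam("scene"); m=((c.img.max(2)<60)*255).astype(np.uint8)
poly=np.array([c.pix(rk(x,y,.012,OD,YD)) for x,y in((-.04,-.03),(-.04,.03),(.18,.03),(.18,-.03))]).astype(np.int32)
k=np.zeros_like(m); cv2.fillPoly(k,[poly],255); m=cv2.morphologyEx(m&k,cv2.MORPH_OPEN,np.ones((3,3)))
for b in blobs(m): q=quad(b); P=np.array([c.at(*p,.012) for p in q]);print(cv2.contourArea(b),R.from_euler('z',-YD).apply(P-OD)[:,:2].round(3).tolist())
```

```text
[ 0.4659825   0.35920733  2.18453105 -1.09362298  0.29548158 -0.01040362] [0.52832361 0.23036909 0.00622318] [-0.29998134 -0.13867855  0.07466173]
0.03 shift [-0.005, -0.005, 0.011] turn [0.0008, 0.0, -0.0004]
0.04 shift [-0.092, -0.005, 0.061] turn [0.0008, 0.0, -0.0004]
0.05 shift [-0.178, -0.005, 0.111] turn [0.0008, 0.0, -0.0004]
0.058 shift [-0.248, -0.005, 0.151] turn [0.0008, 0.0, -0.0004]
0.061 shift [-0.274, -0.005, 0.166] turn [0.0008, 0.0, -0.0004]
1070.0 [[0.0, -0.029], [0.14, -0.025], [0.134, 0.023], [0.043, 0.03]]
```

Run:
```python
from h import *
for x in(.03,.04,.05,.058,.062): print(x,end=' ');go(*dk(x,0,.0055,26))
```

```text
0.03 shift [-0.008, -0.004, 0.008] turn [0.0007, 0.0444, -0.0002]
0.04 shift [-0.095, -0.004, 0.058] turn [0.0007, 0.0444, -0.0002]
0.05 shift [-0.181, -0.004, 0.108] turn [0.0007, 0.0444, -0.0002]
0.058 shift [-0.251, -0.004, 0.148] turn [0.0007, 0.0444, -0.0002]
0.062 shift [-0.285, -0.004, 0.168] turn [0.0007, 0.0444, -0.0002]
```

Call:
{"op": "play_rows", "data": {
  "motion": [
    [[-0.05,0,0.035],[0,0.022,0]],
    [[-0.095,0,0.058],[0,0.044,0]],
    [[-0.14,0,0.083],[0,0.044,0]],
    [[-0.18,0,0.108],[0,0.044,0]],
    [[-0.22,0,0.13],[0,0.044,0]],
    [[-0.25,0,0.148],[0,0.044,0]]
  ]
}}

```text
time: 36.98
eef_pos: [0.556, 0.2273, 0.0053]
eef_rot: [0.224, 0.04, 0.974, -0.009]
force: [-12.0, 3.3, 9.7]
opening: 0.0358
finger_force: 6.5
```

```bash
cat > m.py <<'E'
from h import *
s=ctrl.state();print(s["joint_pos"],s["eef_pos"],s["force"]); print(R.from_euler('z',-YD).apply(s["eef_pos"]-OD))
c=Cam("scene"); m=((c.img.max(2)<60)*255).astype(np.uint8)
poly=np.array([c.pix(rk(x,y,.012,OD,YD)) for x,y in((-.02,-.04),(-.02,.04),(.18,.025),(.18,-.025))]).astype(np.int32)
k=np.zeros_like(m); cv2.fillPoly(k,[poly],255); m=cv2.morphologyEx(m&k,cv2.MORPH_OPEN,np.ones((3,3)))
for b in blobs(m): P=np.array([c.at(*p,.012) for p in b[:,0]]);P=R.from_euler('z',-YD).apply(P-OD);print(cv2.contourArea(b),P.min(0).round(4),P.max(0).round(4))
# glass/stop along centreline: print profile
for x in np.arange(.13,.185,.004): u,v=c.pix(rk(x,0.01,.012,OD,YD)); print(round(x,3),c.img[int(round(v)),int(round(u))].tolist(),end=' ')
E
python3 m.py
```

```text
[ 0.40533345  0.37797075  2.08432629 -0.65681127  0.34117615 -0.49836717] [0.55598063 0.2273095  0.00532168] [-12.03214126   3.31470099   9.73782511]
[ 0.05679059 -0.00033704  0.00532168]
925.0 [ 0.0648 -0.0309  0.012 ] [0.16   0.0231 0.012 ]
0.13 [3, 3, 3] 0.134 [4, 4, 5] 0.138 [5, 3, 5] 0.142 [4, 4, 5] 0.146 [3, 1, 3] 0.15 [4, 3, 4] 0.154 [7, 5, 4] 0.158 [0, 0, 0] 0.162 [107, 158, 197] 0.166 [94, 138, 173] 0.17 [92, 135, 168] 0.174 [95, 141, 174] 0.178 [47, 69, 91] 0.182 [49, 73, 95]
```

Call:
{"op": "play_rows", "data": {
  "motion": [
    [[-0.015,0,0.006],[0,0,0]],
    [[-0.025,0,0.01],[0,0,0]],
    [[-0.025,0,0.01],[0,0,0]]
  ]
}}

```text
time: 37.4
eef_pos: [0.5561, 0.2272, 0.0051]
eef_rot: [0.223, 0.04, 0.974, -0.009]
force: [-13.8, 4.8, 9.0]
opening: 0.0356
finger_force: 6.8
```

```bash
python3 m.py
```

```text
[ 0.40428544  0.37839922  2.08259989 -0.64837871  0.34295156 -0.5076399 ] [0.55613077 0.22721206 0.00513292] [-13.76927913   4.76728621   9.03201971]
[ 0.05694806 -0.00042213  0.00513292]
926.5 [ 0.0648 -0.0309  0.012 ] [0.1601 0.0231 0.012 ]
0.13 [2, 2, 3] 0.134 [2, 3, 3] 0.138 [3, 2, 3] 0.142 [0, 0, 0] 0.146 [4, 3, 3] 0.15 [6, 6, 4] 0.154 [1, 1, 1] 0.158 [0, 0, 0] 0.162 [108, 159, 197] 0.166 [95, 138, 173] 0.17 [92, 134, 168] 0.174 [95, 141, 174] 0.178 [48, 69, 91] 0.182 [48, 72, 94]
```

Call:
{"op": "play_rows", "data": {
  "motion": [
    [[-0.02,0,0.008],[0,0,0]],
    [[-0.04,0,0.015],[0,0,0]],
    [[-0.04,0,0.015],[0,0,0]]
  ]
}}

```text
time: 37.83
eef_pos: [0.5566, 0.227, 0.0049]
eef_rot: [0.221, 0.04, 0.974, -0.009]
force: [-27.8, 9.6, 19.3]
opening: 0.0356
finger_force: 14.4
```

```bash
python3 m.py
python3 - <<'E'
from h import *
c=Cam("scene"); a=crop(c.img,340,490,290,410,2.6); b=Cam("wrist").img; b=cv2.resize(b,(400,300)); C=np.zeros((312,790,3),np.uint8); C[:,:390]=a; C[:300,390:]=b[:,:400]; cv2.imwrite("pics/fin.png",C)
E
```

```text
[ 0.40239317  0.37924693  2.079135   -0.63410465  0.34645142 -0.52301888] [0.55664438 0.22699917 0.00489781] [-27.7730938    9.6030945   19.26611754]
[ 0.05747709 -0.00059314  0.00489781]
982.5 [ 0.0223 -0.038   0.012 ] [0.1601 0.0231 0.012 ]
0.13 [3, 0, 2] 0.134 [0, 0, 0] 0.138 [0, 0, 1] 0.142 [5, 4, 2] 0.146 [4, 5, 4] 0.15 [1, 2, 0] 0.154 [0, 2, 1] 0.158 [0, 0, 0] 0.162 [107, 159, 196] 0.166 [95, 138, 173] 0.17 [92, 135, 167] 0.174 [94, 140, 173] 0.178 [47, 69, 91] 0.182 [50, 73, 94]
```

View pics/fin.png

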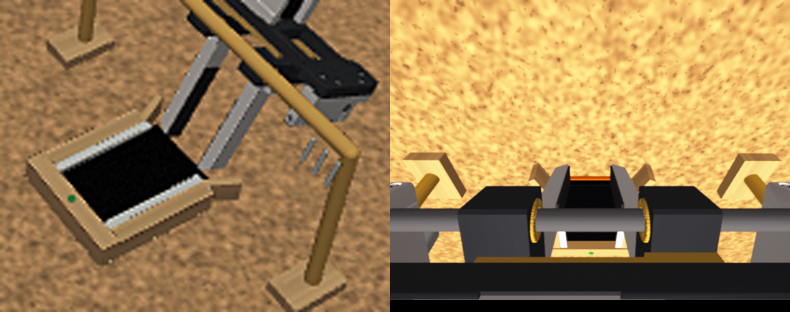

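The coaster is fully under the lips and hard against the stop: pushing with 28 N doesn't move it. I'll back the tool away.

Call:
{"op": "play_rows", "data": {
  "motion": [
    [[0.1,0,-0.06],[0,0,0]],
    [[0.2,0,-0.15],[0,0,0]],
    [[0.22,0,-0.4],[0,0,0]],
    [[0.22,0,-0.7],[0,0,0]],
    [[0.22,0,-1],[0,0,0]],
    [[0.22,0,-1],[0,0,0]],
    [[0.22,0,-1],[0,0,0]]
  ]
}}

```text
time: 38.85
eef_pos: [0.5004, 0.2318, 0.0862]
eef_rot: [0.224, 0.04, 0.974, -0.009]
force: [0.3, 0.6, 0.5]
opening: 0.0358
finger_force: 0.0
```

```bash
python3 m.py
python3 - <<'E'
from h import *
c=Cam("side"); h=cv2.cvtColor(c.img,cv2.COLOR_BGR2HSV)
for n,lo,hi in(("blue",(105,150,60),(130,255,255)),): 
    for b in blobs(cv2.inRange(h,lo,hi),30): print(n,cv2.boundingRect(b))
i0=cv2.imread("pics/side0.png"); d=cv2.absdiff(i0,c.img).max(2)
for n,(x0,x1,y0,y1) in dict(pad=(285,308,210,265),box=(315,390,192,255),key=(338,384,358,412),fob=(236,280,282,326)).items(): print(n,(d[y0:y1,x0:x1]>60).mean().round(3))
print(ctrl.state()["force"])
E
```

```text
[ 0.47023915  0.19555631  2.07481362 -0.47300774  0.52744496 -0.64933009] [0.50040019 0.23178582 0.086151  ] [0.34779521 0.57400201 0.47644077]
[ 0.00103019 -0.00033263  0.086151  ]
925.5 [ 0.0661 -0.0309  0.012 ] [0.16   0.0231 0.012 ]
0.13 [5, 5, 7] 0.134 [5, 6, 6] 0.138 [4, 3, 2] 0.142 [3, 2, 3] 0.146 [4, 5, 4] 0.15 [6, 4, 5] 0.154 [3, 1, 2] 0.158 [0, 0, 0] 0.162 [107, 158, 197] 0.166 [94, 138, 173] 0.17 [93, 135, 168] 0.174 [94, 140, 174] 0.178 [48, 69, 91] 0.182 [48, 72, 94] blue (253, 284, 10, 12)
pad 0.0
box 0.0
key 0.0
fob 0.0
[-0.74388624  0.39041058  0.03270348]
```

The fob, key, padlock and token box haven't moved, and the coaster is home with the arm clear. Handing in.

```bash
python3 -c "
from bench import ctrl; print(ctrl.finish_job())"
```

```text
the job is handed in; nothing more can be done
None
```

The job is handed in at 39 s: the coaster was pushed up the fence, tipped over and slid black glass up against the dock stop, with fob, key, padlock and token box unmoved, though I also set it down on the counter twice to regrip, the gripper pressed lightly (about 8 N) on a rail post, and joint 6 once read -2.704 against its -2.7 limit.

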